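# Lift off the sprung-pin door, roll the roller home, refit the door

## Robot

A 6-joint arm with a two-finger parallel gripper is mounted at the origin on a cart in front of the work surface, level with it; the furniture and walls round the work are solid. World frame = base frame: x ahead of the robot, y to its left, z up, the work surface at z = 0. Lengths are in m, angles in rad, forces in N, time in s.
With the tool pointing down it reaches from about 0.35 to 0.975 m from the base axis. Payload 4.9 kg.
Tool frame: the origin (TCP) lies midway between the tips of the shut fingers; the grasp point (between the pads) lies 19 mm behind it (manip.grip_point_offset is the distance from the TCP to the grasp point, in m); z points along the fingers, y is the direction in which the jaws open and shut (so a half turn about z gives the same grasp; the last joint's range is limited). The gripper opens to 85 mm and grips with 20 to 120 N. Pads are 22 mm wide; open, the fingers measure 114 mm over their backs; the gripper's body (76 mm by 85 mm) begins 54 mm behind the grasp point. The pads swing forward as they close: fully open they stand 13 mm farther back than shut.
Start: joints at [1.085, 0.053, 1.613, -0, 1.476, -0.119], TCP at [0.224, 0.583, 0.231] pointing down, gripper open.
Joint ranges: [-3.01, 3.01], [-1.01, 2.22], [0.06, 2.58], [-1.02, 4.17], [0.09, 2.62], [-3.14, 3.14]. Speed limits (rad/s): [2.57, 2.57, 3.14, 3.14, 3.14, 3.14].

## Interface

Orientations are given as a unit quaternion [w, x, y, z].
In Python, from plant import manip gives the robot as it stands. The module is installed in compiled form; this text tells all that it offers.
- The arm moves only by the tool send_rows, never from a script. Its argument "steps" is a list of rows, each a list of 6 numbers: the shift along the tool's x, y, z in m, then the turn, a rotation vector about the tool's x, y, z in degrees. In form: [[dx, dy, dz, wx, wy, wz], ...]. A call has 1 to 8 rows; each row shifts and turns the commanded pose from where the row before left it, along the tool's axes as they then stand; what a row does not reach is not made up. A row lasts 1/8 s, in which the tool goes at most 62.5 mm and 10.7 degrees, less where a joint would pass 70% of its speed; a pose out of reach is approached as far as the arm can. A call is refused whole if a number of a shift passes 0.0625 or a number of a turn 10.7, either way. A call with a gripper value outside its range is refused whole. "grip" is the opening, from 0 (shut) to 1 (fully open), set as the call begins (left out, the last holds). The fingers move at their own pace and stop on an object; the grip force is fixed at half the most. Time passes only in rows, so rows that do not move let the fingers close. It gives the time, the measured TCP pose, the force and the opening at its end, in the units of the state.
- manip.state(): the state, without advancing time (a new reading comes with each control period).
- manip.grab_frame(name): name is "scene" or "top" or "wrist"; returns the picture (420x560x3 uint8, blue, green, red); there is no depth.
- manip.get_calibration(name): a dict with "K" (3x3 intrinsics, pixels), "R" (3x3) and "t" (3): a world point X has camera coordinates R X + t. Camera axes: x right, y down, z forward; pixel columns grow to the right and rows downward; lengths in m; the calibration is good to about 2 mm. A picture is of the moment at which its call begins: read the wrist's pose just before it. get_calibration takes no time and is no camera call; for the wrist camera it gives the pose at the moment of the call.
- manip.job_done(): hands the job in, once; it reports no verdict.
The state is a dict: "time": time; "joint_pos": joint angles; "joint_vel": joint speeds; "joint_efforts": joint torques, N m; "tool_pos": TCP position; "tool_rot": TCP orientation; "contact_force": force on the tool from outside, world axes, zero at the start; "ft_torque": the same for the moment, N m; "gripper_width": opening from 0.0 (shut) to 1.0 (fully open).
Only numpy, scipy, OpenCV 4.12 (cv2) and the standard library are available. Lean on these libraries where they do the work, as an engineer would, in place of code of your own. Each camera call takes 0.05 s, during which the arm holds its last target.

## Task

Pinch the tabs of the finishing box's sloping door together to draw in its sprung hinge pins, lift the door off and lay it flat on the bench, tabs up. Holding the push block, roll the freshly varnished roller gently to the back stop without the robot touching it, then stand the block upright on the bench, clear of the box. Drop the door back into its hinge, fully down with both pins sprung home; leave everything else where it is.

Things in the scene. Friction and masses are not known exactly. Their poses are not given: they have to be found in the camera images.
- box: Fixed plywood box, 215 x 208 mm; origin on the bench under it, x towards its roofed back, y to its left, z up. Floor top at z 10 mm. Front wall: inner face x -118, 36 mm high. Side walls: y 84 to 104 mm either side; their tops rise at 30 degrees from x -130, z 40 to the roof. Roof: front edge x +9, underside z 109, top z 121 mm; walls and roof end at x +85.
- track_end (a point): In the box: centre of the roller when it rests against the back stop (the back wall's inner face); box frame x 53, y 0, z 30 mm. The track is the flat floor; low guide strips (inner faces y +-51, tops z 22 mm) along it keep the roller straight.
- seat (a point): On the box: place and attitude of door when properly fitted (play 3 mm along x, 4 mm along y). x points up the slope, z square out of the slope, tilted 30 degrees towards the box's front. The door lies on the side walls, lower edge behind a 6 mm lip. Dark steel brackets at the slope's upper corners stand 29 mm above it and hold the hinge pins under their noses.
- door: Lift-off door, wooden frame with a clear strip, 147 (x -75 to +72) x 180 (y) x 10 mm, 0.24 kg; origin at the centre of its underside, x towards the hinge edge, z out of the upper face. 9 mm steel hinge pins along y at x 62, z 15 mm reach to y +-103 mm when out, +-91 drawn in; bracket faces y +-94.5, so it comes off or goes in, square to the slope, only with both drawn in.
- door_grip (a point): Where to grip, midway between the door's two steel tabs: door frame x 15, y 0, z 34 mm. Tabs' outer faces are 64 mm apart along the door's y when free, 40 mm fully pinched; each is 10 mm thick, 26 mm long along x, from z 11 to 44 mm. The door is carried by the pinched tabs.
- pin_left (a joint): Travel of the pin on the door's +y side, m: 0 = sprung fully out, 0.012 = fully drawn in. Spring 3 N at 0, 6 N at 0.012. Pushing the tab towards the middle draws it in.
- pin_right (a joint): The same for the pin on the door's -y side.
- roller: Turned wooden cylinder, 40 mm diameter, 90 mm long (98 with its small ends), about 0.09 kg, lying across the track inside the box; origin at its centre, y along its axis. It starts under the door, free to roll along the box's x; it soon stops by itself.
- push_block: Wooden push block standing on the bench, about 0.14 kg: foot 38 (x) x 66 (y) x 30 mm high; a handle 24 (along x) x 22 mm (along y) rises from the foot's top at x -4 mm, leaning back 30 degrees towards its own -x, 104 mm long. Origin at the centre of the foot's underside, x forwards (the foot's face at x +19 does the pushing), z up.
- handle (a point): On the push block's handle axis, 76 mm up the handle from the foot's top (push block frame x -42, y 0, z 95.8 mm): where to grip it, across its 22 mm width (along y), fingers along the leaning handle.
- wood_egg: Bystander: turned wooden egg on its foot, 47 mm across, 60 mm high, origin at its underside, beside the box.
- bottle_stopper: Bystander: dark turned bottle stopper, 39 mm across, 80 mm high, origin at its underside, beside the box.
- candle_cup: Bystander: pale turned candle holder, 68 mm across, 62 mm high, origin at its underside.
- thin_glue: Bystander: small white glue bottle with a thin spout, 34 mm across, 95 mm high, origin at its underside, beside the push block.
- drive_centre: Bystander: small steel drive centre, 25 mm across, 66 mm high, origin at its underside, standing beside the push block.
Things that resemble listed ones, but are neither listed nor needed, are in the scene too. What is shaped like the push_block but blue is not meant.

How it is judged:
By the outcome, as a careful person would: the job done as asked, in the order asked, and still so for the second after the job is handed in, with the robot touching nothing.
It also fails if it takes over 72 s, if anything falls off the work surface, if the arm or the gripper's body presses on something with over 40 N, if the wrist force passes 120 N, or if a joint passes its speed limit or range.

## Working session

There is one attempt and no reset: what is moved stays moved. The work goes in short steps, Python scripts to look and compute and a tool call to move; the robot and the scene stay as the last step left them, time stands still between calls to the robot, and variables do not carry over. Pictures are saved under pics/ and viewed, and the job is handed in when it is done.

Besides the shell and the picture viewer there is one more tool, called after "Emit:" by a JSON object that holds its "name" and its "arguments", one argument or row to a line. send_rows: Moves the arm, as the interface text tells. Its arguments: {"type":"object","properties":{"steps":{"type":"array"},"grip":{"type":"number"}},"required":["steps"]}

```bash
mkdir -p pics; ls; cat > h.py <<'E'
import numpy as np, cv2
from plant import manip
from scipy.spatial.transform import Rotation as Rn
def grab(name,fn):
    c=manip.get_calibration(name); im=manip.grab_frame(name); cv2.imwrite('pics/'+fn+'.png',im)
    np.savez('pics/'+fn+'.npz',K=c['K'],R=c['R'],t=c['t']); return im
def cal(fn):
    d=np.load('pics/'+fn+'.npz'); return d['K'],d['R'],d['t']
def ray(fn,u,v):
    K,R,t=cal(fn); d=R.T@np.linalg.inv(K)@np.array([u,v,1.]); o=-R.T@t; return o,d/np.linalg.norm(d)
def onz(fn,u,v,z):
    o,d=ray(fn,u,v); return o+d*(z-o[2])/d[2]
def proj(fn,X):
    K,R,t=cal(fn); p=(R@np.atleast_2d(X).T).T+t; q=(K@p.T).T; return q[:,:2]/q[:,2:]
def tri(*obs):
    A=np.zeros((3,3));b=np.zeros(3);rs=[ray(*o) for o in obs]
    for o,d in rs:
        P=np.eye(3)-np.outer(d,d);A+=P;b+=P@o
    X=np.linalg.solve(A,b); return X,[float(np.linalg.norm((np.eye(3)-np.outer(d,d))@(X-o))) for o,d in rs]
E
python3 - <<'E'
from h import *
np.set_printoptions(precision=4,suppress=True)
print(manip.state())
for n in ['scene','top','wrist']:
    grab(n,n+'0'); K,R,t=cal(n+'0'); print(n,K.ravel(),(-R.T@t),R[2])
E
```

```text
pics
{'time': 0.0, 'joint_pos': array([ 1.085 ,  0.0534,  1.6143, -0.    ,  1.476 , -0.119 ]), 'joint_vel': array([-0.0003, -0.0008,  0.0019,  0.0005,  0.0013, -0.0002]), 'joint_efforts': array([  0.0006, -39.3686, -37.0177,  -0.0001,   0.0071,   0.    ]), 'tool_pos': array([0.2238, 0.5829, 0.2301]), 'tool_rot': array([-0.0003,  0.1824,  0.9832, -0.001 ]), 'contact_force': array([-0.2244,  0.1244, -0.0192]), 'ft_torque': array([ 0.0512, -0.0032, -0.0526]), 'gripper_width': 0.9991300157164621}
scene [492.5211   0.     285.5797   0.     492.5211 204.9019   0.       0.
   1.    ] [-0.7475 -0.6908  0.8628] [ 0.78    0.427  -0.4574]
top [413.2248   0.     276.7565   0.     413.2248 210.0738   0.       0.
   1.    ] [ 0.3204 -0.0109  1.5052] [ 0.1493  0.0059 -0.9888]
wrist [374.6615   0.     279.193    0.     374.6615 207.3968   0.       0.
   1.    ] [0.1582 0.6084 0.3725] [ 0.2615 -0.1024 -0.9597]
```

View pics/scene0.png

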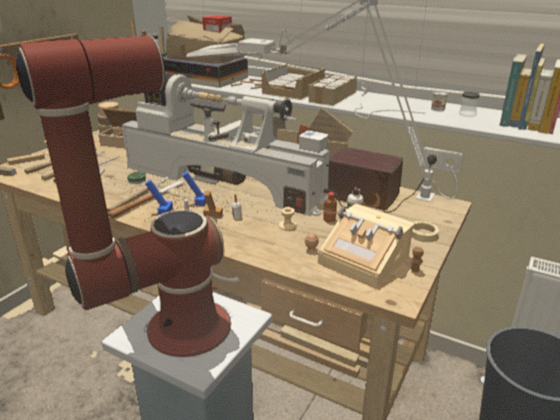

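View pics/top0.png

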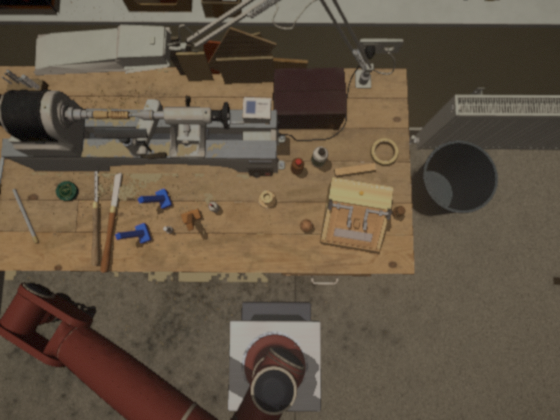

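View pics/wrist0.png

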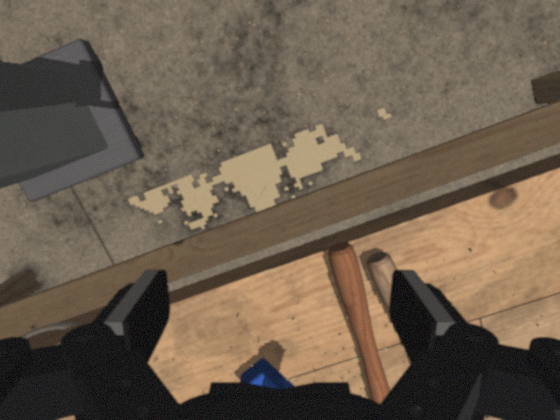

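```bash
python3 - <<'E'
import cv2
t=cv2.imread('pics/top0.png'); s=cv2.imread('pics/scene0.png')
cv2.imwrite('pics/c1.png',cv2.resize(t[165:265,300:420],None,fx=6,fy=6,interpolation=cv2.INTER_CUBIC))
cv2.imwrite('pics/c2.png',cv2.resize(t[165:255,110:290],None,fx=4.4,fy=4.4,interpolation=cv2.INTER_CUBIC))
cv2.imwrite('pics/c3.png',cv2.resize(s[190:290,300:440],None,fx=5.7,fy=5.7,interpolation=cv2.INTER_CUBIC))
E
```

```text
(no output)
```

View pics/c1.png

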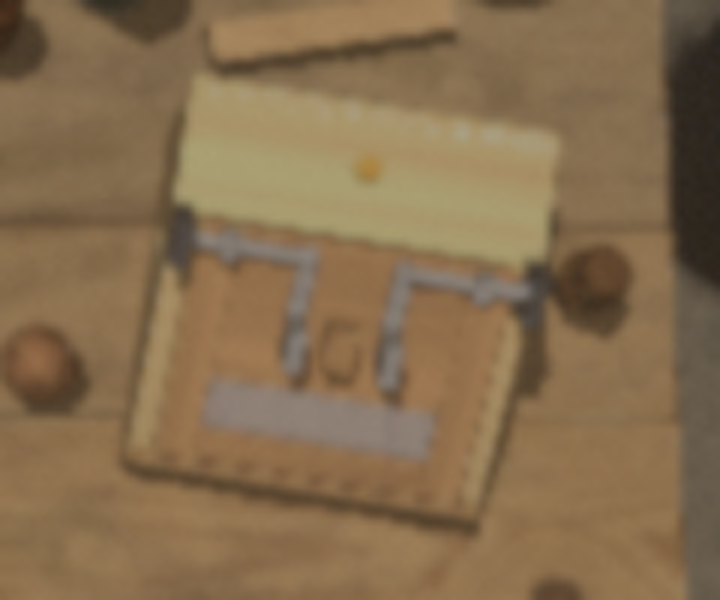

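View pics/c2.png

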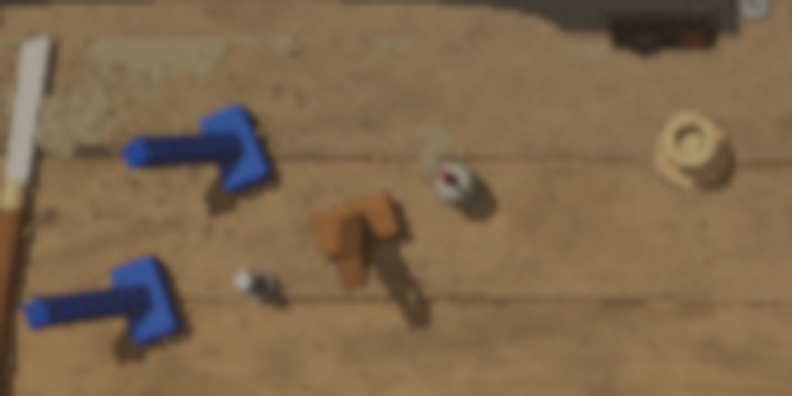

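View pics/c3.png

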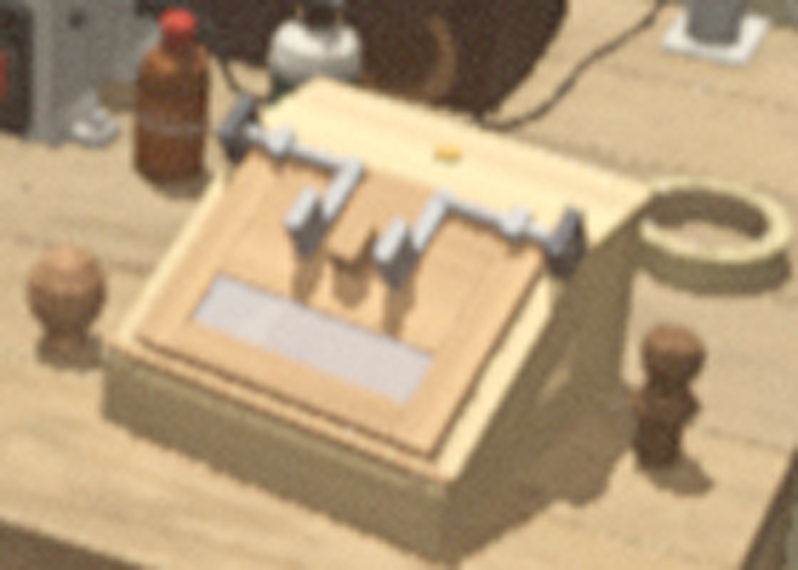

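```bash
python3 - <<'E'
from h import *
np.set_printoptions(precision=4,suppress=True)
f=lambda x,y:(300+x/6,165+y/6)
for n,p,z in [('BL',f(190,78),.121),('BR',f(557,132),.121),('FL',f(178,207),.121),('FR',f(548,262),.121),('frontL',f(125,465),.04),('frontR',f(475,525),.04),('egg',f(45,368),.03),('stop',f(595,275),.05)]:
    print(n,onz('top0',*p,z))
g=lambda x,y:(110+x/4.4,165+y/4.4)
for n,p,z in [('footL',g(315,215),.03),('footR',g(395,195),.03),('footRR',g(400,235),.03),('handletip',g(352,285),.12),('glue',g(455,180),.05),('drive',g(255,283),.03),('cup',g(690,140),.06),('blue1',g(135,305),.1)]:
    print(n,onz('top0',*p,z))
print('bench front',onz('top0',250,270,0), onz('top0',411,270,0),onz('top0',250,155,0))
print(manip.grip_point_offset)
E
```

```text
BL [ 0.6424 -0.1896  0.121 ]
BR [ 0.6129 -0.3979  0.121 ]
FL [ 0.5675 -0.1821  0.121 ]
FR [ 0.538  -0.3905  0.121 ]
frontL [ 0.427  -0.1595  0.04  ]
frontR [ 0.3938 -0.365   0.04  ]
egg [ 0.4852 -0.1131  0.03  ]
stop [ 0.5417 -0.4375  0.05  ]
footL [0.5259 0.3412 0.03  ]
footR [0.5431 0.2761 0.03  ]
footRR [0.51   0.2708 0.03  ]
handletip [0.4595 0.2889 0.12  ]
glue [0.5529 0.224  0.05  ]
drive [0.4694 0.3877 0.03  ]
cup [0.5859 0.0335 0.06  ]
blue1 [0.4443 0.4611 0.1   ]
bench front [0.3281 0.0922 0.    ] [ 0.3342 -0.4875  0.    ] [0.7561 0.1009 0.    ]
0.0187
```

```bash
cat >> h.py <<'E'
BYAW=np.radians(-8.06)
BO=np.array([0.5439,-0.2850,0.])
def Rz(a): return Rn.from_euler('z',a).as_matrix()
def boxp(x,y,z): return BO+Rz(BYAW)@np.array([x,y,z])
def tilt(yaw,deg):
    # tool leaning: z=(sin,0,-cos) in frame yawed, y=frame y
    s,c=np.sin(np.radians(deg)),np.cos(np.radians(deg))
    return Rz(yaw)@np.array([[-c,0,s],[0,1,0],[-s,0,-c]])
def cur():
    s=manip.state(); q=s['tool_rot']; return s['tool_pos'],Rn.from_quat([q[1],q[2],q[3],q[0]]).as_matrix()
def plan(p,R,n,start=None,show=True):
    p0,R0=start if start else cur()
    rv=Rn.from_matrix(R0.T@R).as_rotvec()
    rows=[];pc,Rc=p0.copy(),R0.copy()
    for k in range(n):
        tp=p0+(p-p0)*(k+1)/n; TR=R0@Rn.from_rotvec(rv*(k+1)/n).as_matrix()
        d=np.round(Rc.T@(tp-pc),4); w=np.round(np.degrees(Rn.from_matrix(Rc.T@TR).as_rotvec()),1)
        rows.append([float(x)+0. for x in d]+[float(x)+0. for x in w])
        pc=pc+Rc@d; Rc=Rc@Rn.from_rotvec(np.radians(w)).as_matrix()
    if show:
        print('max',np.abs(np.array(rows)).max(0))
        for i in range(0,n,8): print('['+',\n'.join(str(r) for r in rows[i:i+8])+']')
    return pc,Rc
E
python3 - <<'E'
from h import *
np.set_printoptions(precision=4,suppress=True)
p,R=cur();K,Rc,t=cal('wrist0'); c=-Rc.T@t
print('cam in tool',R.T@(c-p)); print('cam R in tool (rows cam axes)',Rc@R)
s=plan(np.array([.36,.30,.32]),tilt(np.radians(-14),10),6)
T=tilt(BYAW,30)
s=plan(boxp(-.062,0,.118)-T[:,2]*(.15),T,11,s)
print(s)
E
```

```text
cam in tool [ 0.0705 -0.     -0.1421]
cam R in tool (rows cam axes) [[-0.0005  1.      0.0001]
 [-0.9597 -0.0004 -0.2811]
 [-0.2811 -0.0002  0.9597]]
max [0.0381 0.0395 0.0149 0.2    1.7    1.2   ]
[[-0.0381, -0.0359, -0.0149, -0.1, -1.7, -1.2],
[-0.0377, -0.0367, -0.0138, -0.1, -1.6, -1.1],
[-0.0374, -0.0374, -0.0129, -0.2, -1.7, -1.2],
[-0.037, -0.0381, -0.0119, -0.1, -1.7, -1.2],
[-0.0366, -0.0389, -0.0108, -0.1, -1.6, -1.1],
[-0.036, -0.0395, -0.0099, -0.1, -1.7, -1.2]]
max [0.0153 0.0502 0.0113 0.2    1.9    0.6   ]
[[-0.0153, -0.0489, 0.0094, -0.2, -1.8, -0.5],
[-0.0146, -0.049, 0.0096, -0.2, -1.8, -0.5],
[-0.0138, -0.0491, 0.0099, -0.2, -1.9, -0.5],
[-0.0131, -0.0494, 0.0102, -0.1, -1.8, -0.5],
[-0.0123, -0.0494, 0.0106, -0.2, -1.8, -0.5],
[-0.0116, -0.0496, 0.0107, -0.2, -1.8, -0.6],
[-0.0107, -0.0498, 0.0109, -0.2, -1.8, -0.5],
[-0.0099, -0.0498, 0.011, -0.2, -1.8, -0.5]]
[[-0.0091, -0.05, 0.0112, -0.2, -1.9, -0.5],
[-0.0083, -0.0502, 0.0113, -0.2, -1.8, -0.5],
[-0.0076, -0.0502, 0.0113, -0.1, -1.8, -0.5]]
(array([ 0.4083, -0.2658,  0.2479]), array([[-0.8573,  0.1406,  0.4952],
       [ 0.1214,  0.9901, -0.0709],
       [-0.5002, -0.0007, -0.8659]]))
```

Emit:
{"name": "send_rows", "arguments": {
  "steps": [
    [-0.038,-0.036,-0.015,-0.1,-1.7,-1.2],
    [-0.038,-0.037,-0.014,-0.1,-1.6,-1.1],
    [-0.037,-0.037,-0.013,-0.2,-1.7,-1.2],
    [-0.037,-0.038,-0.012,-0.1,-1.7,-1.2],
    [-0.037,-0.039,-0.011,-0.1,-1.6,-1.1],
    [-0.036,-0.04,-0.01,-0.1,-1.7,-1.2],
    [-0.015,-0.049,0.009,-0.2,-1.8,-0.5],
    [-0.015,-0.049,0.01,-0.2,-1.8,-0.5]
  ]
}}

```text
time: 1.15
tool_pos: [0.3691, 0.1953, 0.3083]
tool_rot: [0.119, 0.112, 0.987, -0.011]
contact_force: [0.4, -0.3, -0.3]
gripper_width: 1.001
```

Emit:
{"name": "send_rows", "arguments": {
  "steps": [
    [-0.014,-0.049,0.01,-0.2,-1.9,-0.5],
    [-0.013,-0.049,0.01,-0.1,-1.8,-0.5],
    [-0.012,-0.049,0.011,-0.2,-1.8,-0.5],
    [-0.012,-0.05,0.011,-0.2,-1.8,-0.6],
    [-0.011,-0.05,0.011,-0.2,-1.8,-0.5],
    [-0.01,-0.05,0.011,-0.2,-1.8,-0.5],
    [-0.009,-0.05,0.011,-0.2,-1.9,-0.5],
    [-0.008,-0.05,0.011,-0.2,-1.8,-0.5]
  ]
}}

```text
time: 2.15
tool_pos: [0.4039, -0.2163, 0.2549]
tool_rot: [0.244, 0.073, 0.967, -0.017]
contact_force: [1.2, -0.2, -0.3]
gripper_width: 1.0
```

Emit:
{"name": "send_rows", "arguments": {
  "steps": [
    [-0.008,-0.05,0.011,-0.1,-1.8,-0.5],
    [0,0,0,0,0,0]
  ]
}}

```text
time: 2.4
tool_pos: [0.4077, -0.268, 0.2468]
tool_rot: [0.257, 0.071, 0.964, -0.017]
contact_force: [-0.3, 0.3, 0.8]
gripper_width: 1.0
```

```bash
python3 - <<'E'
from h import *
np.set_printoptions(precision=4,suppress=True)
print(cur()); grab('wrist','w1')
K,R,t=cal('w1'); p,r=cur(); print(r.T@(-R.T@t-p))
E
```

```text
(array([ 0.4077, -0.268 ,  0.2468]), array([[-0.8578,  0.1458,  0.493 ],
       [ 0.1284,  0.9893, -0.0692],
       [-0.4978,  0.0039, -0.8673]]))
[ 0.0713 -0.0015 -0.1414]
```

View pics/w1.png

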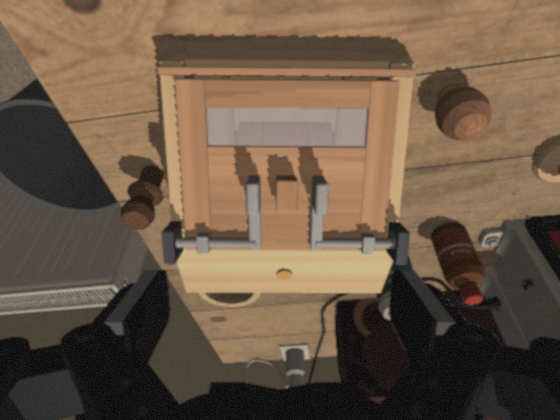

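Emit:
{"name": "send_rows", "arguments": {
  "steps": [
    [0.02,-0.035,0,0,0,0],
    [0.02,-0.035,0,0,0,0],
    [0,0,0,0,0,0]
  ]
}}

```text
time: 2.82
tool_pos: [0.3642, -0.3301, 0.2282]
tool_rot: [0.258, 0.069, 0.963, -0.018]
contact_force: [-0.3, -0.0, -0.3]
gripper_width: 1.0
```

```bash
python3 - <<'E'
from h import *
np.set_printoptions(precision=4,suppress=True)
print(cur()); grab('wrist','w2')
a=cv2.imread('pics/w1.png')[30:300,150:420];b=cv2.imread('pics/w2.png')
cv2.imwrite('pics/w1c.png',cv2.resize(a,None,fx=2.2,fy=2.2,interpolation=cv2.INTER_CUBIC))
E
```

```text
(array([ 0.3642, -0.3301,  0.2282]), array([[-0.8571,  0.1424,  0.495 ],
       [ 0.1243,  0.9898, -0.0695],
       [-0.4999,  0.002 , -0.8661]]))
```

View pics/w2.png

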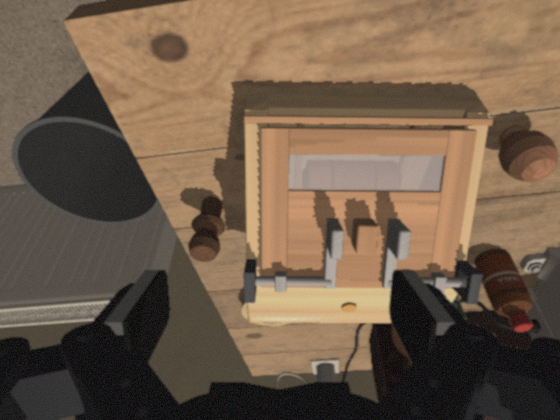

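View pics/w1c.png

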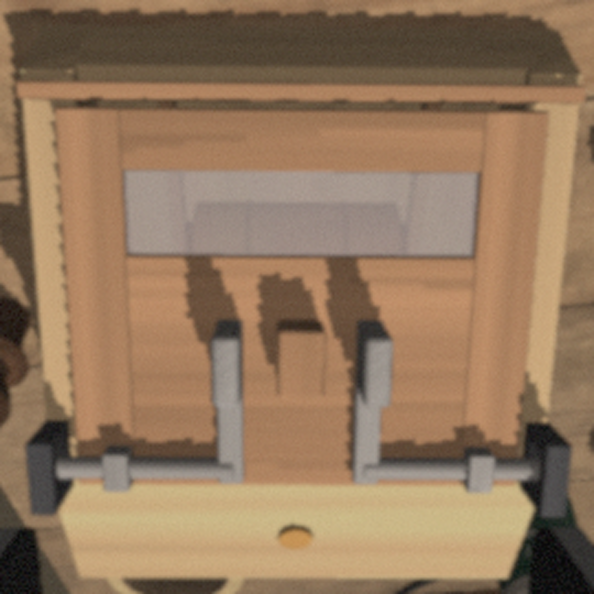

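```bash
python3 - <<'E'
from h import *
for n,(x0,y0) in {'w1':(235,165),'w2':(310,205)}.items():
    im=cv2.imread(f'pics/{n}.png')[y0:y0+95,x0:x0+120]
    cv2.imwrite(f'pics/{n}t.png',cv2.resize(im,None,fx=6,fy=6,interpolation=cv2.INTER_CUBIC))
E
```

```text
(no output)
```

View pics/w1t.png

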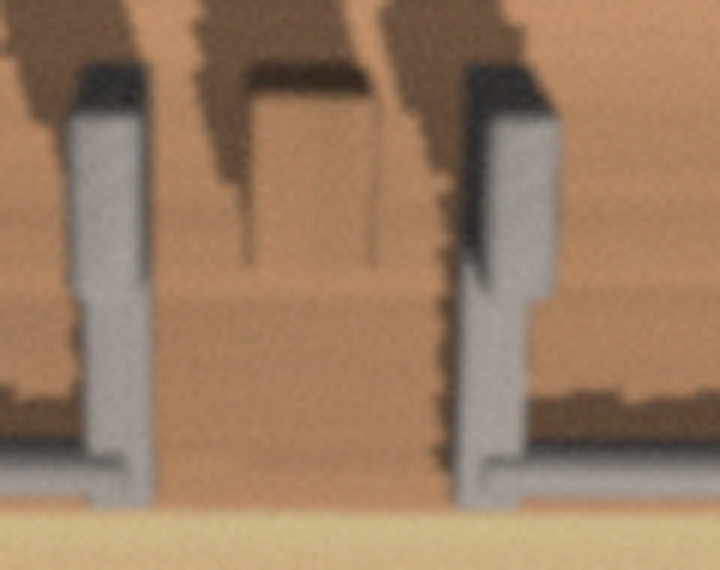

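View pics/w2t.png

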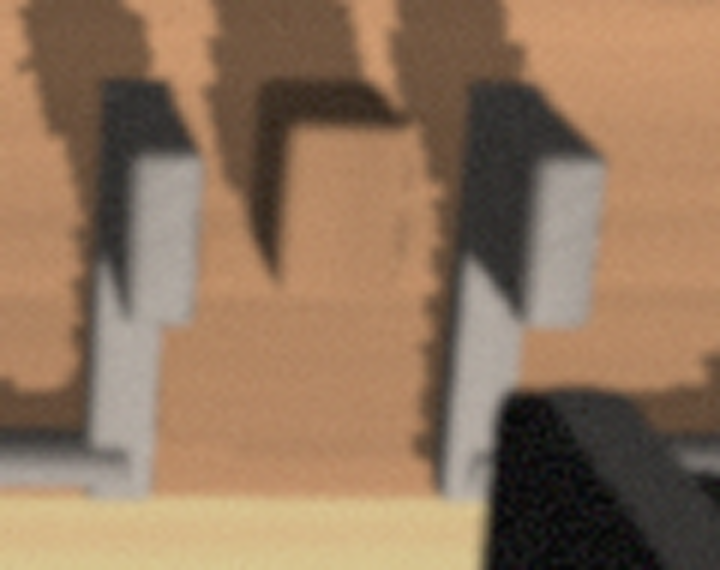

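```bash
cat > m1.py <<'E'
from h import *
np.set_printoptions(precision=4,suppress=True)
a=lambda x,y:('w1',235+(x+.5)/6-.5,165+(y+.5)/6-.5)
b=lambda x,y:('w2',310+(x+.5)/6-.5,205+(y+.5)/6-.5)
pts={'LFL':((70,113),(133,155)),'LFR':((143,113),(202,155)),'LRL':((75,293),(131,322)),'LRR':((143,293),(190,322)),
'RFL':((490,117),(535,158)),'RFR':((560,117),(604,158)),'RRL':((490,297),(525,325)),'RRR':((548,297),(588,325))}
X={}
for k,(p,q) in pts.items():
    x,e=tri(a(*p),b(*q)); X[k]=x; print(k,x,np.round(e,4))
c=sum(X.values())/8
print('centre tab tops',c)
f=(X['LFL']+X['LFR']+X['RFL']+X['RFR'])/4; r=(X['LRL']+X['LRR']+X['RRL']+X['RRR'])/4
l=sum(X[k] for k in X if k[0]=='L')/4; rr=sum(X[k] for k in X if k[0]=='R')/4
dx=(r-f);dy=(rr-l)
print('xdir',dx,np.linalg.norm(dx),'ydir',dy,np.linalg.norm(dy),'yaw from y',np.degrees(np.arctan2(-dy[0],dy[1])), 'slope',np.degrees(np.arctan2(dx[2],np.hypot(*dx[:2]))))
E
python3 m1.py
```

```text
LFL [ 0.4669 -0.3023  0.1214] [0.0002 0.0002]
LFR [ 0.4687 -0.2931  0.1211] [0.0003 0.0003]
LRL [ 0.4858 -0.3048  0.1351] [0.0001 0.0001]
LRR [ 0.4894 -0.2966  0.1332] [0.0003 0.0003]
RFL [ 0.4759 -0.249   0.1211] [0.0001 0.0001]
RFR [ 0.4767 -0.24    0.1217] [0.0001 0.0001]
RRL [ 0.4962 -0.2514  0.1338] [0.0001 0.0001]
RRR [ 0.4946 -0.2438  0.136 ] [0.0001 0.0001]
centre tab tops [ 0.4818 -0.2726  0.1279]
xdir [ 0.0194 -0.003   0.0132] 0.023696460098219935 ydir [0.0081 0.0532 0.0004] 0.05379938030888966 yaw from y -8.687242920978935 slope 33.894166971079095
```

```bash
cat > m2.py <<'E'
from h import *
np.set_printoptions(precision=4,suppress=True)
def edge(n,u0,u1,v0,v1,sign):
    g=cv2.GaussianBlur(cv2.cvtColor(cv2.imread(f'pics/{n}.png'),cv2.COLOR_BGR2GRAY).astype(float),(0,0),1)
    P=[]
    for u in range(u0,u1,2):
        d=sign*np.diff(g[v0:v1,u]); k=int(np.argmax(d))
        if 0<k<len(d)-1:
            a,b,c=d[k-1:k+2]; k=k+(a-c)/(2*(a-2*b+c)+1e-9)
        P.append((u,v0+k+.5))
    P=np.array(P)
    for _ in range(4):
        f=np.polyfit(P[:,0],P[:,1],1); r=np.abs(P[:,1]-np.polyval(f,P[:,0])); P=P[r<max(.5,2*np.median(r))]
    return f,len(P),r.std()
def yaw(n,f,ua,ub,z):
    A=onz(n,ua,np.polyval(f,ua),z);B=onz(n,ub,np.polyval(f,ub),z); d=B-A
    return np.degrees(np.arctan2(-d[0],d[1])),(A+B)/2
for n,nm,u0,u1,v0,v1,s,z in [('w1','lip light->dark',170,405,58,72,1,.046),('w1','roof back',192,385,280,302,-1,.121),('w1','roof front (wood->pale)',262,312,244,256,1,.121),
  ('w2','lip',252,482,104,118,1,.046),('w2','roofback',255,385,308,334,-1,.121)]:
    f,k,r=edge(n,u0,u1,v0,v1,s); print(n,nm,f,k,r,yaw(n,f,u0,u1,z))
E
python3 m2.py
```

```text
w1 lip light->dark [ 0.0087 65.6309] 118 0.045980170534374094 (np.float64(-9.042994998305518), array([ 0.4162, -0.2617,  0.046 ]))
w1 roof back [  0.0025 291.8542] 82 0.09532372682113055 (np.float64(-9.066551832993138), array([ 0.6302, -0.2902,  0.121 ]))
w1 roof front (wood->pale) [  0.0071 247.7477] 25 0.07977289158507157 (np.float64(-9.380315034349106), array([ 0.555 , -0.2822,  0.121 ]))
w2 lip [ -0.0269 124.8286] 71 0.8253417948146711 (np.float64(-6.506779930924967), array([ 0.4136, -0.2642,  0.046 ]))
w2 roofback [  0.013  318.0599] 46 0.12121747412491046 (np.float64(-10.03511142979507), array([ 0.6241, -0.3217,  0.121 ]))
```

```bash
cat >> h.py <<'E'
BYAW=np.radians(-9.0)
BO=np.array([0.5454,-0.2826,0.])
G=np.array([0.4868,-0.2733,.1192])
TD=tilt(BYAW,30)
GT=G+TD[:,2]*.021
E
python3 - <<'E'
from h import *
s=plan(GT-TD[:,2]*.06,TD,3)
s=plan(GT,TD,4,s); print(s)
E
```

```text
max [0.0142 0.0248 0.0375 0.2    0.     0.3   ]
[[-0.0142, 0.0243, 0.0375, 0.2, 0.0, 0.2],
[-0.0142, 0.0245, 0.0374, 0.2, 0.0, 0.3],
[-0.014, 0.0248, 0.0373, 0.1, 0.0, 0.2]]
max [0.0001 0.0001 0.015  0.     0.     0.    ]
[[0.0, 0.0, 0.015, 0.0, 0.0, 0.0],
[0.0, 0.0, 0.015, 0.0, 0.0, 0.0],
[0.0001, -0.0001, 0.015, 0.0, 0.0, 0.0],
[0.0, 0.0, 0.015, 0.0, 0.0, 0.0]]
(array([ 0.49714188, -0.27496542,  0.10099542]), array([[-8.55103247e-01,  1.55709676e-01,  4.94522935e-01],
       [ 1.34871998e-01,  9.87802851e-01, -7.78143448e-02],
       [-5.00607612e-01,  1.57997646e-04, -8.65674300e-01]]))
```

Emit:
{"name": "send_rows", "arguments": {
  "steps": [
    [-0.014,0.0243,0.0375,0.2,0,0.2],
    [-0.0142,0.0245,0.0374,0.2,0,0.3],
    [-0.014,0.0248,0.0373,0.1,0,0.2],
    [0,0,0,0,0,0]
  ]
}}

```text
time: 3.38
tool_pos: [0.4686, -0.2661, 0.1507]
tool_rot: [0.257, 0.072, 0.964, -0.018]
contact_force: [-1.0, -0.5, 0.1]
gripper_width: 0.999
```

```bash
python3 - <<'E'
from h import *
grab('wrist','w3'); print(cur())
s=plan(GT,TD,4)
for z in (.034,.044):
    print(proj('w3',np.array([G+TD[:,2]*(.034-z)])))
E
```

```text
(array([ 0.46836403, -0.26791679,  0.15242727]), array([[-8.56202915e-01,  1.50308087e-01,  4.94291460e-01],
       [ 1.30333957e-01,  9.88639155e-01, -7.48711018e-02],
       [-4.99929623e-01,  3.18106161e-04, -8.66065973e-01]]))
max [0.0001 0.0007 0.0149 0.1    0.     0.1   ]
[[0.0, -0.0007, 0.0148, 0.0, 0.0, 0.1],
[0.0001, -0.0006, 0.0148, 0.1, 0.0, 0.0],
[0.0, -0.0006, 0.0149, 0.0, 0.0, 0.1],
[0.0, -0.0007, 0.0148, 0.1, 0.0, 0.1]]
[[270.89883547 243.61583752]]
[[270.58612201 251.27044836]]
```

View pics/w3.png

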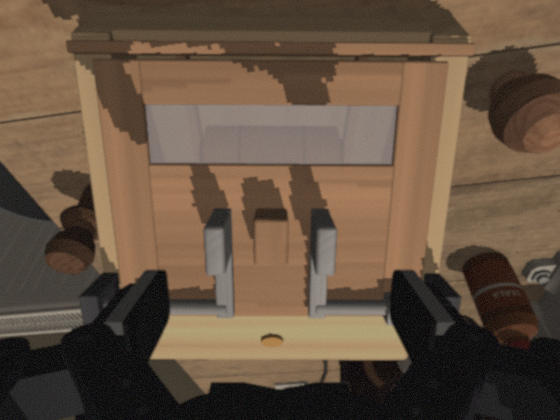

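Emit:
{"name": "send_rows", "arguments": {
  "steps": [
    [0,-0.0007,0.015,0.05,0,0.1],
    [0,-0.0007,0.015,0.05,0,0.1],
    [0,-0.0006,0.015,0.05,0,0.1],
    [0,-0.0006,0.0147,0.05,0,0],
    [0,0,0,0,0,0]
  ]
}}

```text
time: 4.05
tool_pos: [0.4965, -0.2783, 0.1019]
tool_rot: [0.258, 0.078, 0.963, -0.022]
contact_force: [0.1, -0.1, -0.4]
gripper_width: 1.003
```

```bash
python3 - <<'E'
from h import *
grab('wrist','w4'); p,R=cur(); print(R.T@(GT-p),np.degrees(Rn.from_matrix(R.T@TD).as_rotvec()),manip.state()['contact_force'])
E
```

```text
[0.00078357 0.00360736 0.00123324] [-0.23995395  0.11593571 -0.21589058] [ 0.34524373  0.63992948 -0.33982523]
```

View pics/w4.png

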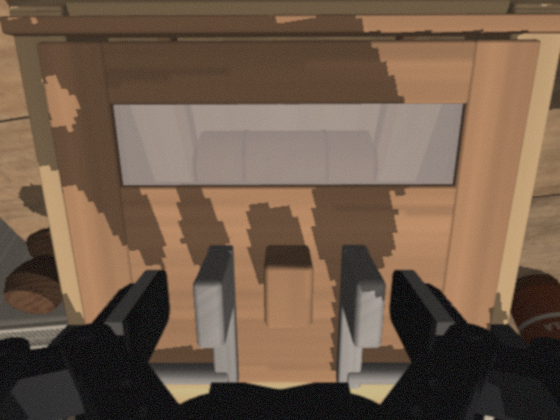

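Emit:
{"name": "send_rows", "arguments": {
  "steps": [
    [0.0006,0.003,0.001,-0.2,0.1,-0.2],
    [0,0,0,0,0,0],
    [0,0,0,0,0,0]
  ]
}}

```text
time: 4.47
tool_pos: [0.497, -0.2752, 0.1005]
tool_rot: [0.258, 0.076, 0.963, -0.02]
contact_force: [-0.3, -0.3, -0.0]
gripper_width: 1.001
```

```bash
python3 - <<'E'
from h import *
for i in range(3):
  p,R=cur(); print(R.T@(GT-p),np.degrees(Rn.from_matrix(R.T@TD).as_rotvec()),manip.state()['contact_force'])
grab('wrist','w5'); p,R=cur(); print(R.T@(GT-p),np.degrees(Rn.from_matrix(R.T@TD).as_rotvec()),manip.state()['contact_force'])
E
```

```text
[-0.00031469  0.00032171 -0.00036666] [-0.01986574 -0.01730012 -0.02168648] [-0.33392253 -0.29151034 -0.0256395 ]
[-0.00031469  0.00032171 -0.00036666] [-0.01986574 -0.01730012 -0.02168648] [-0.33392253 -0.29151034 -0.0256395 ]
[-0.00031469  0.00032171 -0.00036666] [-0.01986574 -0.01730012 -0.02168648] [-0.33392253 -0.29151034 -0.0256395 ]
[-0.00043653  0.00028399 -0.00049949] [-0.0116312  -0.02975621 -0.02758339] [-0.47731659 -0.08856969  0.30738257]
```

View pics/w5.png

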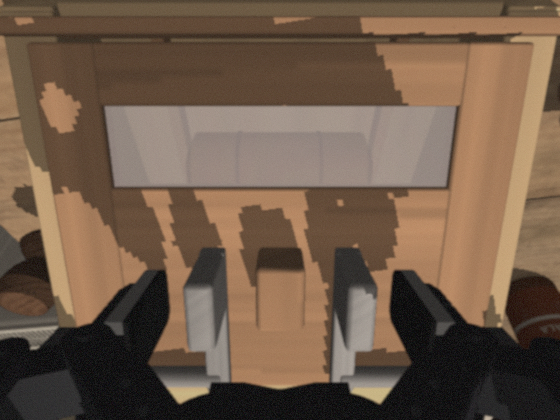

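Emit:
{"name": "send_rows", "arguments": {
  "steps": [
    [0,0,0,0,0,0],
    [0,0,0,0,0,0],
    [0,0,0,0,0,0],
    [0,0,0,0,0,0],
    [0,0,0,0,0,0],
    [0,0,0,0,0,0]
  ],
  "grip": 0
}}

```text
time: 5.28
tool_pos: [0.497, -0.2751, 0.1015]
tool_rot: [0.258, 0.076, 0.963, -0.02]
contact_force: [-12.6, 4.8, 14.1]
gripper_width: 0.445
```

```bash
python3 - <<'E'
from h import *
s=manip.state(); print(s['gripper_width'],s['gripper_width']*85,s['contact_force'],s['ft_torque'],s['time'])
grab('wrist','w6'); p,R=cur(); print(p,R.T@(GT-p),np.degrees(Rn.from_matrix(R.T@TD).as_rotvec()))
E
```

```text
0.44474765170938907 37.80355039529807 [-12.6497752    4.80597743  14.07408287] [0.63357466 0.93000397 0.23750917] 5.275
[ 0.49706607 -0.27516302  0.10158721] [0.00022661 0.00023373 0.00053175] [ 0.04983927 -0.0573862   0.01884994]
```

View pics/w6.png

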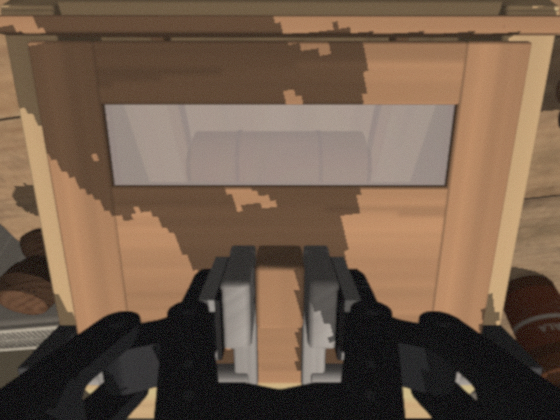

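Emit:
{"name": "send_rows", "arguments": {
  "steps": [
    [0,0,-0.004,0,0,0],
    [0,0,-0.008,0,0,0],
    [0,0,-0.01,0,0,0],
    [0,0,0,0,0,0]
  ]
}}

```text
time: 5.82
tool_pos: [0.4862, -0.2738, 0.1202]
tool_rot: [0.258, 0.076, 0.963, -0.021]
contact_force: [0.6, -0.1, -1.9]
gripper_width: 0.436
```

```bash
python3 - <<'E'
from h import *
s=manip.state(); print(s['gripper_width'],s['contact_force'],s['ft_torque'],s['time'])
grab('wrist','w7'); p,R=cur(); print(p,R.T@(GT-p),np.degrees(Rn.from_matrix(R.T@TD).as_rotvec()))
E
```

```text
0.4361172468014102 [ 0.5566871  -0.07767546 -1.89316903] [0.01903229 0.41165723 0.03393156] 5.825
[ 0.48615143 -0.27366739  0.11971335] [-0.00024875  0.00047989  0.02173578] [-0.04074335 -0.00168439 -0.02479984]
```

View pics/w7.png

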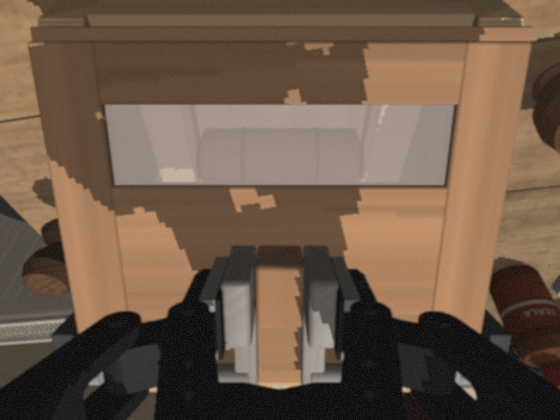

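```bash
python3 - <<'E'
from h import *
p,R=cur()
s=plan(GT-TD[:,2]*.085,TD,4)
s=plan(np.array([.44,-.1,.21]),tilt(np.radians(-5),12),6,s)
s=plan(np.array([.445,.07,.10]),tilt(0,0),6,s)
s=plan(np.array([.445,.07,.035]),tilt(0,0),3,s);print(s)
E
```

```text
max [0.0001 0.0001 0.0159 0.     0.     0.    ]
[[-0.0001, 0.0001, -0.0158, 0.0, 0.0, 0.0],
[0.0, 0.0001, -0.0158, 0.0, 0.0, 0.0],
[-0.0001, 0.0001, -0.0158, 0.0, 0.0, 0.0],
[0.0, 0.0001, -0.0159, 0.0, 0.0, 0.0]]
max [0.0035 0.0277 0.0086 0.3    3.     0.7   ]
[[0.003, 0.0273, -0.0086, -0.2, 3.0, -0.6],
[0.0032, 0.0274, -0.0083, -0.3, 3.0, -0.7],
[0.0033, 0.0274, -0.008, -0.2, 3.0, -0.6],
[0.0034, 0.0275, -0.0077, -0.3, 3.0, -0.6],
[0.0035, 0.0276, -0.0074, -0.2, 3.0, -0.7],
[0.0035, 0.0277, -0.0071, -0.3, 3.0, -0.6]]
max [0.0054 0.0284 0.0183 0.1    2.     0.9   ]
[[0.0054, 0.0283, 0.0176, -0.1, 2.0, -0.8],
[0.0044, 0.0283, 0.0178, -0.1, 2.0, -0.9],
[0.0033, 0.0284, 0.018, -0.1, 2.0, -0.8],
[0.0023, 0.0283, 0.0182, 0.0, 2.0, -0.8],
[0.0013, 0.0284, 0.0182, -0.1, 2.0, -0.8],
[0.0002, 0.0284, 0.0183, -0.1, 2.0, -0.9]]
max [0.     0.     0.0217 0.     0.     0.    ]
[[0.0, 0.0, 0.0217, 0.0, 0.0, 0.0],
[0.0, 0.0, 0.0216, 0.0, 0.0, 0.0],
[0.0, 0.0, 0.0217, 0.0, 0.0, 0.0]]
(array([0.44497939, 0.07002223, 0.03499685]), array([[-9.99999747e-01, -6.45682879e-04, -2.99632836e-04],
       [-6.45670956e-04,  9.99999791e-01, -3.98857668e-05],
       [ 2.99658527e-04, -3.96922925e-05, -9.99999954e-01]]))
```

Emit:
{"name": "send_rows", "arguments": {
  "steps": [
    [0,0,-0.0158,0,0,0],
    [0,0,-0.0158,0,0,0],
    [0,0,-0.0158,0,0,0],
    [0,0,-0.0158,0,0,0],
    [0.003,0.0273,-0.0086,-0.2,3,-0.6],
    [0.003,0.0274,-0.0083,-0.3,3,-0.7],
    [0.003,0.0274,-0.008,-0.2,3,-0.6],
    [0.003,0.0275,-0.0077,-0.3,3,-0.6]
  ]
}}

```text
time: 6.88
tool_pos: [0.4454, -0.1555, 0.1979]
tool_rot: [0.155, 0.055, 0.986, -0.009]
contact_force: [0.4, -0.1, -2.0]
gripper_width: 0.441
```

Emit:
{"name": "send_rows", "arguments": {
  "steps": [
    [0.0035,0.0276,-0.0074,-0.2,3,-0.7],
    [0.0035,0.0277,-0.0071,-0.3,3,-0.6],
    [0.0054,0.0283,0.0176,-0.1,2,-0.8],
    [0.0044,0.0283,0.0178,-0.1,2,-0.9],
    [0.0033,0.0284,0.018,-0.1,2,-0.8],
    [0.0023,0.0283,0.0182,0,2,-0.8],
    [0.0013,0.0284,0.0182,-0.1,2,-0.8],
    [0.0002,0.0284,0.0183,-0.1,2,-0.9]
  ]
}}

```text
time: 7.88
tool_pos: [0.4457, 0.071, 0.0992]
tool_rot: [-0.001, -0.001, 1.0, 0.001]
contact_force: [0.0, -0.3, -1.8]
gripper_width: 0.433
```

Emit:
{"name": "send_rows", "arguments": {
  "steps": [
    [0,0,0.0217,0,0,0],
    [0,0,0.0216,0,0,0],
    [0,0,0.0217,0,0,0],
    [0,0,0,0,0,0],
    [0,0,0,0,0,0]
  ]
}}

```text
time: 8.5
tool_pos: [0.4461, 0.0699, 0.0356]
tool_rot: [0.0, -0.0, 1.0, 0.0]
contact_force: [1.5, -0.4, -2.7]
gripper_width: 0.44
```

```bash
python3 - <<'E'
from h import *
s=manip.state(); print(s['gripper_width'],s['contact_force'],s['ft_torque'],s['time'])
grab('top','t1'); grab('scene','s1');grab('wrist','w8'); p,R=cur(); print(p,R)
t=cv2.imread('pics/t1.png')[160:280,170:420]; s=cv2.imread('pics/s1.png')[160:320,180:450]
cv2.imwrite('pics/t1c.png',cv2.resize(t,None,fx=3,fy=3,interpolation=cv2.INTER_CUBIC))
cv2.imwrite('pics/s1c.png',cv2.resize(s,None,fx=2.9,fy=2.9,interpolation=cv2.INTER_CUBIC))
E
```

```text
0.4400523222110567 [ 1.45515601 -0.43836613 -2.71340851] [-0.00959536 -0.05611687  0.01308841] 8.5
[0.44650425 0.06983387 0.03615494] [[-9.99998630e-01 -8.38832798e-04  1.42697983e-03]
 [-8.37590851e-04  9.99999270e-01  8.70707682e-04]
 [-1.42770916e-03  8.69511264e-04 -9.99998603e-01]]
```

View pics/t1c.png

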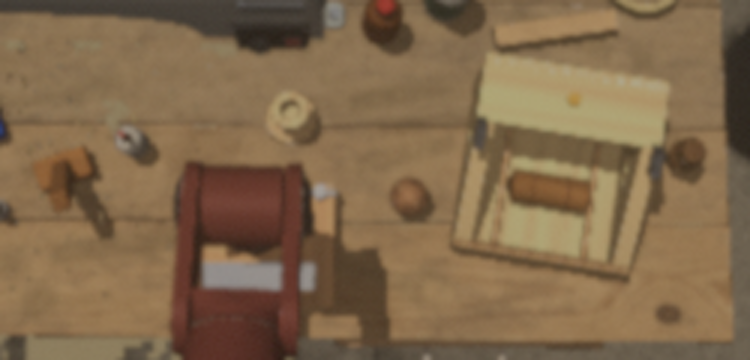

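View pics/s1c.png

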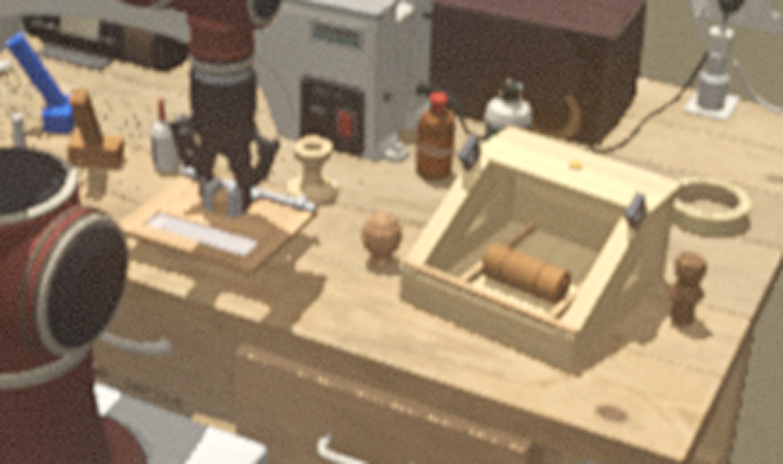

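View pics/w8.png

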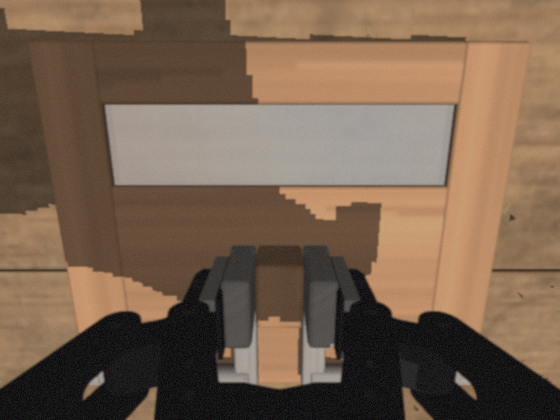

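Emit:
{"name": "send_rows", "arguments": {
  "steps": [
    [0,0,0.009,0,0,0],
    [0,0,0.007,0,0,0],
    [0,0,0.003,0,0,0],
    [0,0,0,0,0,0]
  ]
}}

```text
time: 9.15
tool_pos: [0.445, 0.0698, 0.0153]
tool_rot: [-0.001, -0.0, 1.0, 0.0]
contact_force: [-0.4, -0.6, -1.9]
gripper_width: 0.439
```

Emit:
{"name": "send_rows", "arguments": {
  "steps": [
    [0,0,0.001,0,0,0],
    [0,0,0.001,0,0,0],
    [0,0,0,0,0,0]
  ]
}}

```text
time: 9.52
tool_pos: [0.4455, 0.0699, 0.0139]
tool_rot: [-0.0, -0.0, 1.0, 0.0]
contact_force: [-0.1, -0.1, -2.0]
gripper_width: 0.438
```

Emit:
{"name": "send_rows", "arguments": {
  "steps": [
    [0,0,0.001,0,0,0],
    [0,0,0.001,0,0,0],
    [0,0,0,0,0,0]
  ]
}}

```text
time: 9.9
tool_pos: [0.4453, 0.0699, 0.0118]
tool_rot: [-0.001, -0.0, 1.0, 0.0]
contact_force: [-0.1, 0.3, -2.1]
gripper_width: 0.436
```

Emit:
{"name": "send_rows", "arguments": {
  "steps": [
    [0,0,0.001,0,0,0],
    [0,0,0.001,0,0,0],
    [0,0,0,0,0,0]
  ]
}}

```text
time: 10.28
tool_pos: [0.4455, 0.0699, 0.0111]
tool_rot: [-0.001, -0.001, 1.0, 0.0]
contact_force: [-5.7, -0.4, 9.4]
gripper_width: 0.438
```

Emit:
{"name": "send_rows", "arguments": {
  "steps": [
    [0,0,-0.0005,0,0,0],
    [0,0,0,0,0,0],
    [0,0,0,0,0,0],
    [0,0,0,0,0,0]
  ],
  "grip": 1
}}

```text
time: 10.78
tool_pos: [0.4457, 0.0698, 0.0106]
tool_rot: [-0.0, -0.0, 1.0, 0.0]
contact_force: [0.1, -0.4, -0.5]
gripper_width: 1.003
```

```bash
python3 - <<'E'
from h import *
s=manip.state(); print(s['gripper_width'],s['contact_force'],s['ft_torque'],s['time'])
grab('wrist','w9'); p,R=cur(); print(p,R)
E
```

```text
1.0027790897080466 [ 0.13842249 -0.35600458 -0.50258052] [ 0.04049198 -0.05101682  0.01148552] 10.775
[0.44561391 0.06986227 0.0105167 ] [[-9.99999387e-01 -8.57772085e-04 -7.00392136e-04]
 [-8.58352898e-04  9.99999288e-01  8.29389490e-04]
 [ 6.99680210e-04  8.29990166e-04 -9.99999411e-01]]
```

View pics/w9.png

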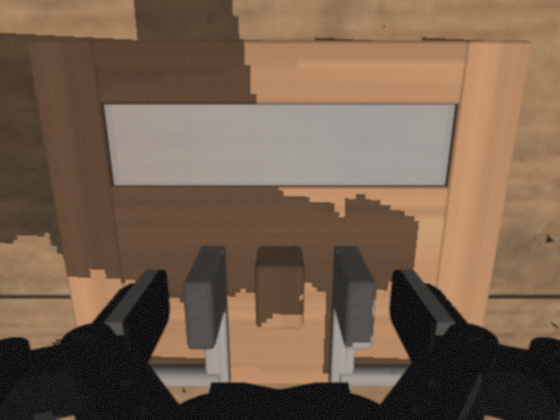

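```bash
python3 - <<'E'
from h import *
y=np.radians(14.8); T=tilt(y,30)
H=np.array([.4756,.293,.0958])
s=plan(np.array([.4456,.0698,.0985]),tilt(0,0),2)
s=plan(H-T[:,2]*.15,T,6,s)
print(s)
E
```

```text
max [0.0001 0.     0.044  0.     0.     0.    ]
[[0.0, 0.0, -0.044, 0.0, 0.0, 0.0],
[0.0001, 0.0, -0.044, 0.0, 0.0, 0.0]]
max [0.0092 0.0351 0.0212 0.7    5.     2.4   ]
[[0.0071, 0.034, -0.0212, -0.6, -5.0, -2.4],
[0.0037, 0.0345, -0.0212, -0.7, -5.0, -2.4],
[0.0005, 0.0348, -0.0211, -0.6, -4.9, -2.4],
[-0.0028, 0.035, -0.0206, -0.6, -5.0, -2.4],
[-0.0059, 0.0351, -0.0198, -0.7, -5.0, -2.4],
[-0.0092, 0.0349, -0.0187, -0.6, -5.0, -2.4]]
(array([0.40310489, 0.27382567, 0.22567754]), array([[-8.37113965e-01, -2.54992136e-01,  4.83962004e-01],
       [-2.20798288e-01,  9.66943123e-01,  1.27550430e-01],
       [-5.00488088e-01, -8.37354980e-05, -8.65743418e-01]]))
```

Emit:
{"name": "send_rows", "arguments": {
  "steps": [
    [0,0,-0.044,0,0,0],
    [0,0,-0.044,0,0,0],
    [0.007,0.034,-0.021,-0.6,-5,-2.4],
    [0.0037,0.0345,-0.021,-0.7,-5,-2.4],
    [0.0005,0.035,-0.021,-0.6,-4.9,-2.4],
    [-0.003,0.035,-0.0206,-0.6,-5,-2.4],
    [-0.006,0.035,-0.02,-0.7,-5,-2.4],
    [-0.009,0.035,-0.0187,-0.6,-5,-2.4]
  ]
}}

```text
time: 11.82
tool_pos: [0.4029, 0.275, 0.2264]
tool_rot: [0.259, -0.125, 0.957, 0.034]
contact_force: [0.5, 0.2, -0.1]
gripper_width: 1.001
```

Emit:
{"name": "send_rows", "arguments": {
  "steps": [
    [0,0,0,0,0,0],
    [0,0,0,0,0,0]
  ]
}}

```text
time: 12.08
tool_pos: [0.4031, 0.2736, 0.2247]
tool_rot: [0.256, -0.124, 0.958, 0.033]
contact_force: [0.9, 0.3, 0.8]
gripper_width: 1.0
```

```bash
python3 - <<'E'
from h import *
grab('wrist','b1'); print(cur())
E
```

```text
(array([0.40328953, 0.27324639, 0.22437354]), array([[-8.38387238e-01, -2.53866081e-01,  4.82347232e-01],
       [-2.20314699e-01,  9.67239238e-01,  1.26133621e-01],
       [-4.98566217e-01, -5.19367575e-04, -8.66851462e-01]]))
```

View pics/b1.png

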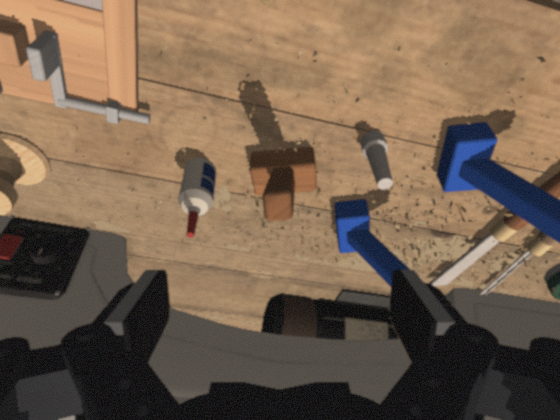

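```bash
python3 - <<'E'
from h import *
np.set_printoptions(precision=1,suppress=True)
o=np.array([.516,.304,0]);Rb=Rz(np.radians(14.8))
P=[[.019,.033,.03],[.019,-.033,.03],[-.019,.033,.03],[-.019,-.033,.03],[-.056,0,.12],[-.042,0,.0958],[-.019,.033,0],[-.019,-.033,0]]
print(proj('b1',np.array([o+Rb@np.array(p) for p in P])))
im=cv2.imread('pics/b1.png')[130:235,225:385]
cv2.imwrite('pics/b1c.png',cv2.resize(im,None,fx=5,fy=5,interpolation=cv2.INTER_CUBIC))
E
```

```text
[[312.3 189.5]
 [248.7 189.6]
 [314.8 160.9]
 [246.3 161. ]
 [280.9 200. ]
 [280.8 190.9]
 [312.8 142.2]
 [248.1 142.2]]
```

View pics/b1c.png

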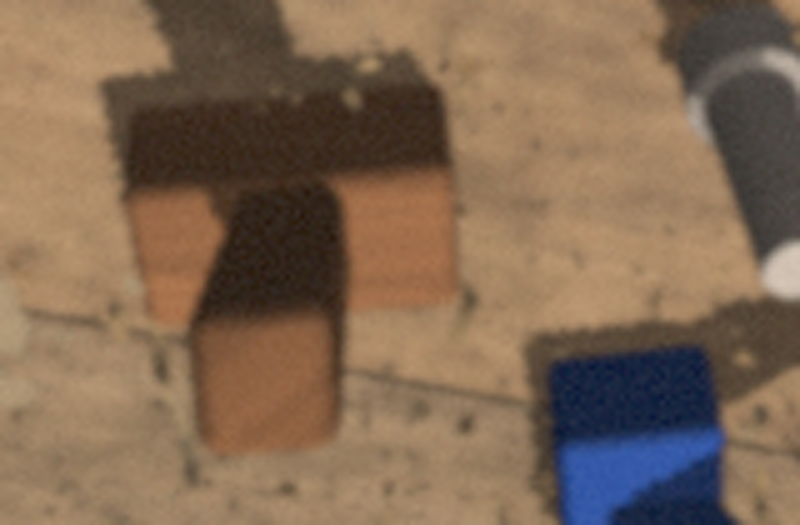

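Emit:
{"name": "send_rows", "arguments": {
  "steps": [
    [0.01,-0.025,0.02,0,0,2],
    [0.01,-0.025,0.02,0,0,-4],
    [0,0,0,0,0,-2],
    [0,0,0,0,0,0],
    [0,0,0,0,0,0]
  ]
}}

```text
time: 12.75
tool_pos: [0.4183, 0.227, 0.1815]
tool_rot: [0.259, -0.157, 0.953, 0.025]
contact_force: [-0.5, 0.3, -0.6]
gripper_width: 1.001
```

```bash
python3 - <<'E'
from h import *
grab('wrist','b2'); print(cur())
im=cv2.imread('pics/b2.png')[120:280,210:410]
cv2.imwrite('pics/b2c.png',cv2.resize(im,None,fx=4,fy=4,interpolation=cv2.INTER_CUBIC))
E
```

```text
(array([0.41818112, 0.22713853, 0.18144351]), array([[-0.8166824 , -0.31307927,  0.48477957],
       [-0.28759519,  0.9490995 ,  0.128449  ],
       [-0.50031877, -0.03451824, -0.86515295]]))
```

View pics/b2c.png

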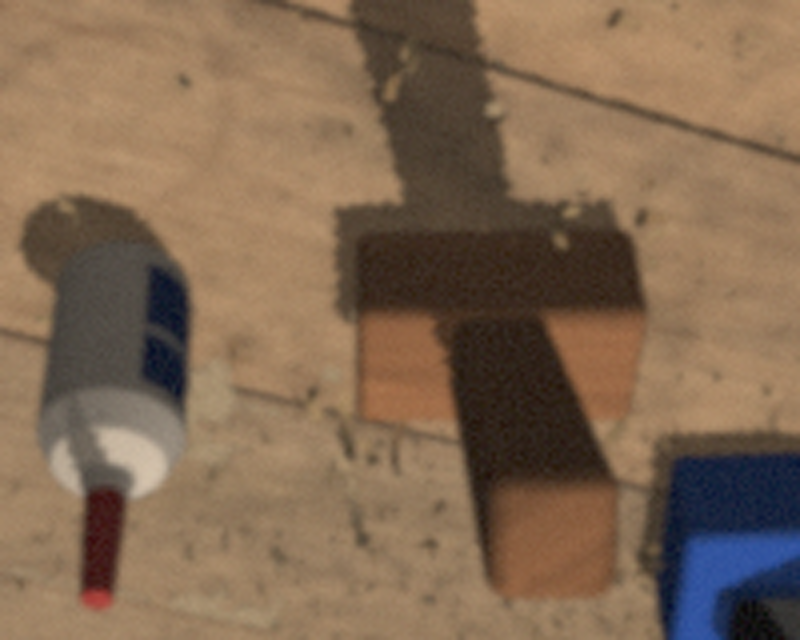

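```bash
python3 - <<'E'
from h import *
np.set_printoptions(precision=4,suppress=True)
a=lambda x,y:('b1',225+(x+.5)/5-.5,130+(y+.5)/5-.5)
b=lambda x,y:('b2',210+(x+.5)/4-.5,120+(y+.5)/4-.5)
pts={'RL':((128,190),(359,308)),'RR':((450,168),(645,308)),'FR':((455,300),(628,420)),'FL':((155,325),(360,418)),
'h0':((195,320),(490,487)),'h1':((337,312),(617,484)),'h2':((335,445),(612,597)),'h3':((207,452),(497,597))}
X={}
for k,(p,q) in pts.items():
    x,e=tri(a(*p),b(*q)); X[k]=x; print(k,x,np.round(e,4))
for n,d in [('rear',X['RR']-X['RL']),('front',X['FR']-X['FL'])]:
    print(n,np.linalg.norm(d),np.degrees(np.arctan2(-d[0],d[1])))
d=X['h1']-X['h0']; print(np.degrees(np.arctan2(-d[0],d[1])))
c=(X['RL']+X['RR']+X['FL']+X['FR'])/4; h=sum(X['h%d'%i] for i in range(4))/4
print('foot top c',c,'handle top c',h,'dir',(h-c)[:2],np.degrees(np.arctan2((c-h)[1],(c-h)[0])))
E
```

```text
RL [0.5188 0.2733 0.0235] [0.0001 0.0001]
RR [0.4956 0.3335 0.0249] [0.0002 0.0002]
FR [0.524  0.3435 0.0318] [0.0003 0.0003]
FL [0.5528 0.2862 0.0253] [0.0001 0.0001]
h0 [0.4673 0.2774 0.1122] [0.0008 0.0008]
h1 [0.4622 0.2982 0.1098] [0.0006 0.0006]
h2 [0.4748 0.3015 0.1241] [0.0001 0.0001]
h3 [0.4803 0.283  0.1251] [0. 0.]
rear 0.06458194067720589 21.139666947830083
front 0.06444988656838534 26.684938289067787
13.849230389853284
foot top c [0.5228 0.3091 0.0264] handle top c [0.4711 0.29   0.1178] dir [-0.0516 -0.0191] 20.26984272461033
```

```bash
python3 - <<'E'
from h import *
np.set_printoptions(precision=4,suppress=True)
a=lambda x,y:('b1',225+(x+.5)/5-.5,130+(y+.5)/5-.5)
b=lambda x,y:('b2',210+(x+.5)/4-.5,120+(y+.5)/4-.5)
pts={'RL':((128,190),(359,308)),'RR':((450,168),(645,308)),'FR':((455,300),(628,420)),'FL':((155,325),(360,418))}
for i,f in enumerate((a,b)):
    P={k:onz(*f(*v[i]),.029) for k,v in pts.items()}
    for u,v in (('RL','RR'),('FL','FR')):
        d=P[v]-P[u]; print(i,u,np.linalg.norm(d),np.degrees(np.arctan2(-d[0],d[1])))
    for u,v in (('RL','FL'),('RR','FR')):
        d=P[v]-P[u]; print(i,u,np.linalg.norm(d),np.degrees(np.arctan2(d[1],d[0])))
    print(sum(P.values())/4)
hp={'h':((195+337+335+207)/4,(320+312+445+452)/4),'q':((490+617+612+497)/4,(487+484+597+597)/4)}
print(onz(*a(*hp['h']),.119),onz(*b(*hp['q']),.119))
E
```

```text
0 RL 0.0632636658361321 19.812301975640118
0 FL 0.06327100338810836 21.36042657976836
0 RL 0.03729747969505479 20.318127262803337
0 RR 0.03558804083138158 20.317054960774406
[0.5205 0.3087 0.029 ]
1 RL 0.06357633562668276 20.147803364941034
1 FL 0.06445987538730566 19.805501008983622
1 RL 0.03755014697241322 20.802471497802713
1 RR 0.037955459334679434 22.127874175095876
[0.5204 0.3081 0.029 ]
[0.4695 0.2897 0.119 ] [0.4702 0.2892 0.119 ]
```

```bash
cat >> h.py <<'E'
HY=np.radians(20.2); TB=tilt(HY,30); H=np.array([.482,.294,.0958]); HT=H+TB[:,2]*.019
E
python3 - <<'E'
from h import *
s=plan(HT-TB[:,2]*.07,TB,3)
s=plan(HT,TB,5,s);print(s)
print(onz('b1',352,222,.03),onz('b1',197,205,.06),onz('b1',385,185,.06))
E
```

```text
max [0.0096 0.0147 0.0214 0.9    0.     0.3   ]
[[-0.0095, 0.0147, 0.0209, -0.9, 0.0, -0.2],
[-0.0096, 0.0143, 0.0211, -0.9, 0.0, -0.3],
[-0.0096, 0.0139, 0.0214, -0.9, 0.0, -0.2]]
max [0.    0.    0.014 0.    0.    0.   ]
[[0.0, 0.0, 0.014, 0.0, 0.0, 0.0],
[0.0, 0.0, 0.014, 0.0, 0.0, 0.0],
[0.0, 0.0, 0.014, 0.0, 0.0, 0.0],
[0.0, 0.0, 0.014, 0.0, 0.0, 0.0],
[0.0, 0.0, 0.014, 0.0, 0.0, 0.0]]
(array([0.49095337, 0.29727566, 0.07931283]), array([[-8.12658414e-01, -3.45517846e-01,  4.69258693e-01],
       [-2.99127754e-01,  9.38412164e-01,  1.72931189e-01],
       [-5.00108878e-01,  1.65686795e-04, -8.65962518e-01]]))
[0.56278842 0.40045502 0.03      ] [0.54734555 0.2286407  0.06      ] [0.47690394 0.39263706 0.06      ]
```

Emit:
{"name": "send_rows", "arguments": {
  "steps": [
    [-0.0095,0.0147,0.021,-0.9,0,-0.2],
    [-0.0096,0.0143,0.021,-0.9,0,-0.3],
    [-0.0096,0.014,0.021,-0.9,0,-0.2],
    [0,0,0,0,0,0],
    [0,0,0,0,0,0]
  ],
  "grip": 0.7
}}

```text
time: 13.42
tool_pos: [0.4573, 0.2848, 0.1396]
tool_rot: [0.254, -0.17, 0.951, 0.045]
contact_force: [0.7, -0.2, -0.2]
gripper_width: 0.7
```

```bash
python3 - <<'E'
from h import *
grab('wrist','b3'); print(manip.state()['gripper_width'])
plan(HT,TB,5)
E
```

```text
0.6985857104544215
max [0.0002 0.0001 0.0141 0.     0.     0.    ]
[[-0.0002, 0.0001, 0.0141, 0.0, 0.0, 0.0],
[-0.0001, 0.0, 0.014, 0.0, 0.0, 0.0],
[-0.0002, 0.0001, 0.0141, 0.0, 0.0, 0.0],
[-0.0001, 0.0001, 0.014, 0.0, 0.0, 0.0],
[-0.0002, 0.0, 0.0141, 0.0, 0.0, 0.0]]
```

View pics/b3.png

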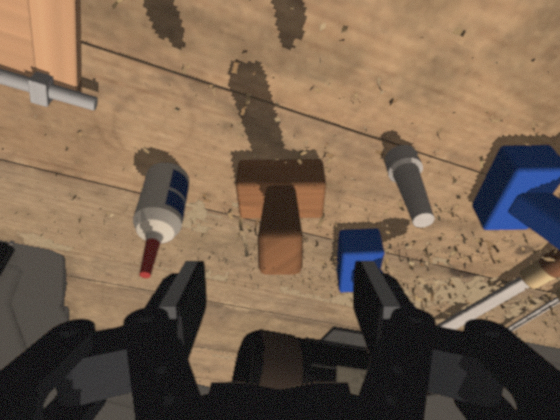

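Emit:
{"name": "send_rows", "arguments": {
  "steps": [
    [0,0,0.014,0,0,0],
    [0,0,0.014,0,0,0],
    [0,0,0.014,0,0,0],
    [0,0,0.014,0,0,0],
    [-0.0006,0,0.014,0,0,0],
    [0,0,0,0,0,0],
    [0,0,0,0,0,0]
  ]
}}

```text
time: 14.35
tool_pos: [0.4909, 0.2968, 0.0797]
tool_rot: [0.255, -0.169, 0.951, 0.045]
contact_force: [-0.3, -0.3, -0.0]
gripper_width: 0.7
```

```bash
python3 - <<'E'
from h import *
grab('wrist','b4'); p,R=cur(); print(p,R.T@(HT-p),manip.state()['contact_force'])
E
```

```text
[0.49093936 0.29681865 0.0797614 ] [8.93310569e-05 4.41496106e-04 4.28683096e-04] [ 0.75761269 -1.15995921 -0.12924658]
```

View pics/b4.png

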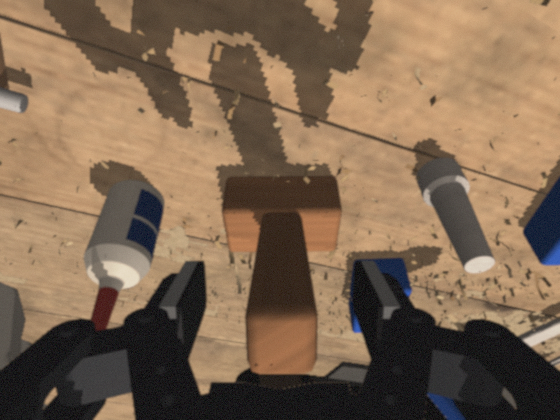

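Emit:
{"name": "send_rows", "arguments": {
  "steps": [
    [0,0,0,0,0,0],
    [0,0,0,0,0,0],
    [0,0,0,0,0,0],
    [0,0,0,0,0,0],
    [0,0,0,0,0,0]
  ],
  "grip": 0
}}

```text
time: 15.02
tool_pos: [0.4909, 0.2969, 0.0791]
tool_rot: [0.254, -0.169, 0.951, 0.045]
contact_force: [-3.9, -2.1, 5.6]
gripper_width: 0.25
```

```bash
python3 - <<'E'
from h import *
s=manip.state(); p,R=cur(); print(p,R.T@(HT-p),s['contact_force'],s['gripper_width'],s['time'])
E
```

```text
[0.49086561 0.29685101 0.07905388] [-0.00031479  0.00038554 -0.00015539] [-3.87848931 -2.06262649  5.62736769] 0.24971535814087914 15.025
```

```bash
python3 - <<'E'
from h import *
np.set_printoptions(precision=4,suppress=True)
for (u,v) in ((508,187),(550,190),(592,193),(550,170),(550,212)):
    X=onz('t1',170+u/3,160+v/3,.03); print(X, Rz(-BYAW)@(X-BO))
for (u,v) in ((485,258),(570,285)):
    X=onz('s1',180+u/2.9,160+v/2.9,.03); print('scene',X, Rz(-BYAW)@(X-BO))
s=plan(HT+np.array([0,0,.09]),TB,4)
# over box view: block held; block origin target box (-.06,0,.17)
def blk(x,y,z): # TCP target for block origin at box (x,y,z)
    hp=boxp(x-.042,y,z+.0958); return hp+TD[:,2]*.019
s=plan(blk(-.10,0,.17)+np.array([0,.2,0]),tilt(0,30),6,s)
s=plan(blk(-.10,0,.15),TD,6,s)
print(s)
E
```

```text
[ 0.5008 -0.2274  0.03  ] [-0.0527  0.0476  0.03  ]
[ 0.4977 -0.2776  0.03  ] [-0.0479 -0.0025  0.03  ]
[ 0.4946 -0.3277  0.03  ] [-0.0432 -0.0525  0.03  ]
[ 0.5218 -0.278   0.03  ] [-0.024   0.0009  0.03  ]
[ 0.4712 -0.2771  0.03  ] [-0.0741 -0.0062  0.03  ]
scene [ 0.5035 -0.2292  0.03  ] [-0.0497  0.0462  0.03  ]
scene [ 0.4986 -0.3279  0.03  ] [-0.0392 -0.052   0.03  ]
max [0.0113 0.0001 0.0196 0.     0.1    0.    ]
[[-0.0113, 0.0001, -0.0195, 0.0, 0.0, 0.0],
[-0.0113, 0.0001, -0.0196, 0.0, 0.0, 0.0],
[-0.0113, 0.0001, -0.0195, 0.0, 0.0, 0.0],
[-0.0113, 0.0001, -0.0195, 0.0, -0.1, 0.0]]
max [0.0216 0.059  0.0279 1.7    0.     3.    ]
[[0.0216, -0.0518, -0.0279, 1.7, 0.0, 2.9],
[0.0189, -0.0536, -0.0263, 1.7, 0.0, 2.9],
[0.0161, -0.0553, -0.0246, 1.6, 0.0, 2.9],
[0.0133, -0.0566, -0.0232, 1.7, 0.0, 3.0],
[0.0103, -0.058, -0.0214, 1.7, 0.0, 2.9],
[0.0074, -0.059, -0.0197, 1.7, 0.0, 2.9]]
max [0.0021 0.0334 0.0051 0.8    0.     1.3   ]
[[0.0017, -0.0333, 0.0029, 0.8, 0.0, 1.3],
[0.0009, -0.0334, 0.0033, 0.7, 0.0, 1.3],
[0.0001, -0.0332, 0.0038, 0.8, 0.0, 1.3],
[-0.0006, -0.0333, 0.0042, 0.7, 0.0, 1.3],
[-0.0014, -0.0331, 0.0047, 0.8, 0.0, 1.3],
[-0.0021, -0.0331, 0.0051, 0.7, 0.0, 1.3]]
(array([ 0.4146, -0.2619,  0.2293]), array([[-0.855 ,  0.1566,  0.4945],
       [ 0.1356,  0.9877, -0.0782],
       [-0.5006,  0.0002, -0.8657]]))
```

```bash
cat >> h.py <<'E'
def blk(x,y,z):
    hp=boxp(x-.042,y,z+.0958); return hp+TD[:,2]*.019
def blkinv(p): # block origin box coords from TCP, nominal grasp
    return Rz(-BYAW)@(p-TD[:,2]*.019-BO)-np.array([-.042,0,.0958])
E
python3 - <<'E'
from h import *
np.set_printoptions(precision=4,suppress=True)
s=plan(HT+np.array([0,0,.125]),TB,4)
s=plan(blk(-.10,0,.15)+np.array([0,.2,.03]),tilt(0,30),6,s)
s=plan(blk(-.10,0,.12),TD,6,s)
print(s)
E
```

```text
max [0.0157 0.0001 0.0272 0.     0.1    0.    ]
[[-0.0157, 0.0001, -0.0271, 0.0, 0.0, 0.0],
[-0.0156, 0.0001, -0.0271, 0.0, 0.0, 0.0],
[-0.0157, 0.0001, -0.0272, 0.0, 0.0, 0.0],
[-0.0157, 0.0, -0.0271, 0.0, -0.1, 0.0]]
max [0.0237 0.059  0.0242 1.7    0.     3.    ]
[[0.0237, -0.0518, -0.0242, 1.7, 0.0, 2.9],
[0.0209, -0.0536, -0.0227, 1.7, 0.0, 2.9],
[0.0183, -0.0552, -0.0211, 1.6, 0.0, 2.9],
[0.0154, -0.0567, -0.0195, 1.7, 0.0, 3.0],
[0.0124, -0.0579, -0.0178, 1.7, 0.0, 2.9],
[0.0094, -0.059, -0.0161, 1.7, 0.0, 2.9]]
max [0.005  0.0334 0.0109 0.8    0.     1.3   ]
[[0.005, -0.0333, 0.0087, 0.8, 0.0, 1.3],
[0.0043, -0.0334, 0.0091, 0.7, 0.0, 1.3],
[0.0035, -0.0332, 0.0095, 0.8, 0.0, 1.3],
[0.0027, -0.0333, 0.01, 0.7, 0.0, 1.3],
[0.002, -0.0331, 0.0104, 0.8, 0.0, 1.3],
[0.0012, -0.0331, 0.0109, 0.7, 0.0, 1.3]]
(array([ 0.4145, -0.2619,  0.1993]), array([[-0.855 ,  0.1566,  0.4945],
       [ 0.1356,  0.9877, -0.0782],
       [-0.5006,  0.0002, -0.8657]]))
```

Emit:
{"name": "send_rows", "arguments": {
  "steps": [
    [-0.0157,0,-0.0271,0,0,0],
    [-0.0157,0,-0.0271,0,0,0],
    [-0.0157,0,-0.0271,0,0,0],
    [-0.0157,0,-0.0271,0,0,0],
    [0.0237,-0.0518,-0.0242,1.7,0,2.9],
    [0.021,-0.0536,-0.0227,1.7,0,2.9],
    [0.0183,-0.0552,-0.021,1.6,0,2.9],
    [0.0154,-0.0567,-0.0195,1.7,0,3]
  ]
}}

```text
time: 16.02
tool_pos: [0.439, 0.0563, 0.2398]
tool_rot: [0.257, -0.056, 0.965, 0.015]
contact_force: [1.1, -1.2, -1.0]
gripper_width: 0.248
```

Emit:
{"name": "send_rows", "arguments": {
  "steps": [
    [0.0124,-0.058,-0.0178,1.7,0,2.9],
    [0.0094,-0.059,-0.016,1.7,0,2.9],
    [0.005,-0.0333,0.0087,0.8,0,1.3],
    [0.0043,-0.0334,0.009,0.7,0,1.3],
    [0.0035,-0.0332,0.0095,0.8,0,1.3],
    [0.0027,-0.0333,0.01,0.7,0,1.3],
    [0.002,-0.033,0.0104,0.8,0,1.3],
    [0.0012,-0.033,0.011,0.7,0,1.3]
  ]
}}

```text
time: 17.02
tool_pos: [0.4141, -0.2631, 0.1977]
tool_rot: [0.257, 0.077, 0.963, -0.02]
contact_force: [0.7, 0.3, -1.4]
gripper_width: 0.254
```

Emit:
{"name": "send_rows", "arguments": {
  "steps": [
    [0,0,0,0,0,0],
    [0,0,0,0,0,0],
    [0,0,0,0,0,0]
  ]
}}

```text
time: 17.4
tool_pos: [0.4148, -0.2614, 0.1993]
tool_rot: [0.258, 0.075, 0.963, -0.021]
contact_force: [0.4, 0.8, -0.6]
gripper_width: 0.251
```

```bash
python3 - <<'E'
from h import *
np.set_printoptions(precision=4,suppress=True)
grab('wrist','d1');grab('top','t2');grab('scene','s2'); p,R=cur(); print(p,np.degrees(Rn.from_matrix(R.T@TD).as_rotvec()),blkinv(p),manip.state()['contact_force'],manip.state()['gripper_width'])
s=cv2.imread('pics/s2.png')[170:330,280:450]
cv2.imwrite('pics/s2c.png',cv2.resize(s,None,fx=3.7,fy=3.7,interpolation=cv2.INTER_CUBIC))
E
```

```text
[ 0.4149 -0.2616  0.1996] [-0.0493 -0.0227  0.0836] [-0.0997  0.0003  0.1202] [-0.1819  0.0292 -0.8634] 0.2499786192747111
```

View pics/d1.png

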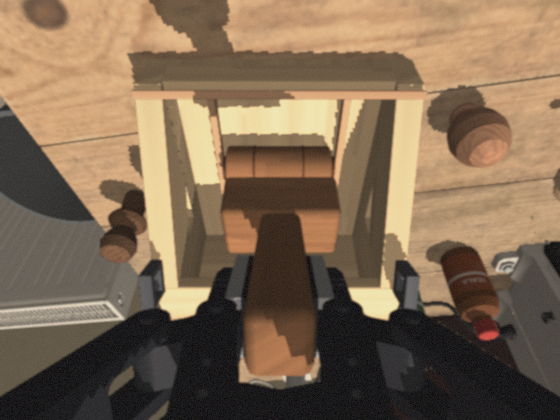

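View pics/s2c.png

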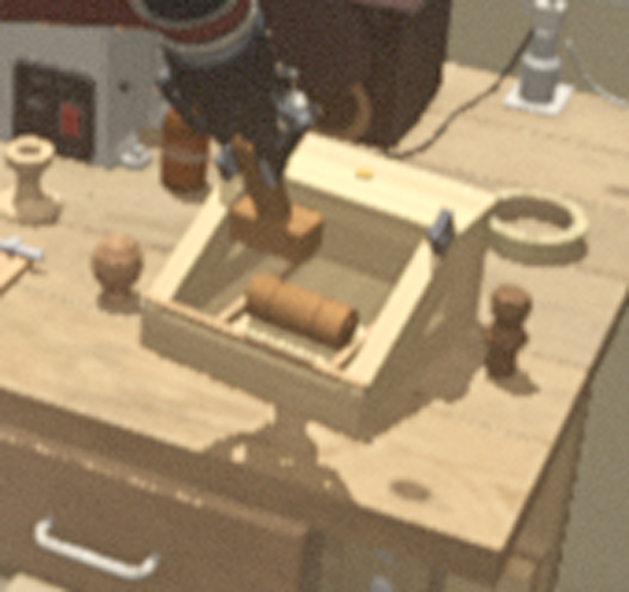

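```bash
cat > rollm.py <<'E'
from h import *
np.set_printoptions(precision=4,suppress=True)
def tangent(fn,u,v):
    o,d=ray(fn,u,v); o=Rz(-BYAW)@(o-BO); d=Rz(-BYAW)@d
    # line in xz: at z=.03 x0, offset
    x0=o[0]+d[0]*(.03-o[2])/d[2]; y0=o[1]+d[1]*(.03-o[2])/d[2]
    n=np.hypot(d[0],d[2]); off=.02/(abs(d[2])/n)
    return x0,y0,x0+off
if __name__=='__main__':
    im=cv2.imread('pics/d1.png'); cv2.imwrite('pics/d1c.png',cv2.resize(im[80:220,140:425],None,fx=2.8,fy=2.8,interpolation=cv2.INTER_CUBIC))
    for u in (230,280,330): print(tangent('d1',u,147))
    print('cam',Rz(-BYAW)@(-cal('d1')[1].T@cal('d1')[2]-BO))
    # front wall top inner edge candidate rows
    for v in (90,94,98): X=onz('d1',280,v,.04); print(v,Rz(-BYAW)@(X-BO))
    print('project wall inner top (-.118,z .036):',proj('d1',np.array([boxp(-.118,0,.036),boxp(-.118,0,.01),boxp(-.07,0,.03)])))
E
python3 rollm.py
```

```text
(np.float64(-0.06991298729228809), np.float64(-0.04167760607253841), np.float64(-0.04482509912541181))
(np.float64(-0.06996368561274804), np.float64(0.0007771620156991894), np.float64(-0.04487818041067548))
(np.float64(-0.07001436747608863), np.float64(0.04321814891394472), np.float64(-0.04493124407063327))
cam [-0.2644  0.0003  0.2869]
90 [-0.1282  0.0007  0.04  ]
94 [-0.1251  0.0007  0.04  ]
98 [-0.1219  0.0007  0.04  ]
project wall inner top (-.118,z .036): [[279.0906  99.8667]
 [279.129   82.6745]
 [279.0846 146.9646]]
```

View pics/d1c.png

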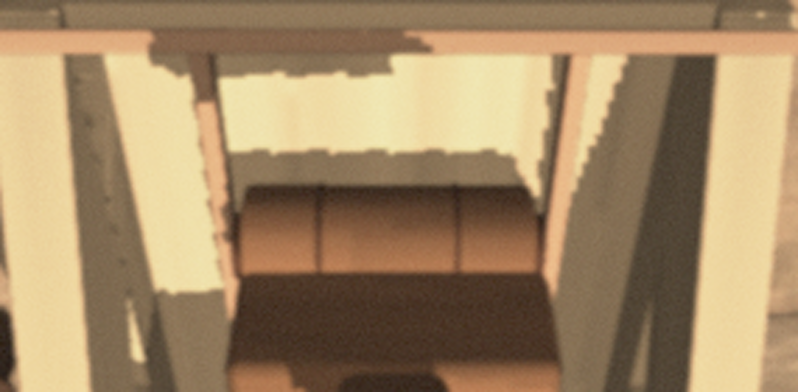

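```bash
python3 - <<'E'
from h import *
np.set_printoptions(precision=4,suppress=True)
b=np.array([-.0997,.0003,.1202])
print(proj('d1',np.array([boxp(*(b+np.array(q))) for q in [(-.019,.033,0),(-.019,-.033,0),(-.019,.033,.03),(-.019,-.033,.03),(-.056,0,.12)]])))
print('obs: bottom L',140+238/2.8,80+272/2.8,'R',140+550/2.8,'top L',140+230/2.8,80+362/2.8,'R',140+557/2.8)
s=plan(blk(-.0925,0,.06),TD,3)
s=plan(blk(-.0925,0,.0125),TD,4,s)
E
```

```text
[[335.5044 173.8854]
 [223.3676 173.7745]
 [341.2929 211.0759]
 [217.5197 210.9491]
 [279.3285 347.374 ]]
obs: bottom L 225.0 177.14285714285717 R 336.42857142857144 top L 222.14285714285717 209.2857142857143 R 338.92857142857144
max [0.008  0.0001 0.0186 0.     0.     0.1   ]
[[0.0079, -0.0001, 0.0186, 0.0, 0.0, 0.0],
[0.008, 0.0, 0.0186, 0.0, 0.0, 0.1],
[0.0079, -0.0001, 0.0186, 0.0, 0.0, 0.0]]
max [0.006  0.     0.0103 0.     0.     0.    ]
[[0.0059, 0.0, 0.0103, 0.0, 0.0, 0.0],
[0.006, 0.0, 0.0102, 0.0, 0.0, 0.0],
[0.0059, 0.0, 0.0103, 0.0, 0.0, 0.0],
[0.006, 0.0, 0.0103, 0.0, 0.0, 0.0]]
```

Emit:
{"name": "send_rows", "arguments": {
  "steps": [
    [0.008,0,0.0186,0,0,0],
    [0.008,0,0.0186,0,0,0],
    [0.008,0,0.0186,0,0,0],
    [0.006,0,0.0103,0,0,0],
    [0,0,0,0,0,0],
    [0,0,0,0,0,0]
  ]
}}

```text
time: 18.3
tool_pos: [0.4219, -0.2637, 0.128]
tool_rot: [0.258, 0.076, 0.963, -0.021]
contact_force: [0.3, 0.8, -1.7]
gripper_width: 0.252
```

```bash
python3 - <<'E'
from h import *
np.set_printoptions(precision=4,suppress=True)
grab('wrist','d2'); p,R=cur(); print(p,np.degrees(Rn.from_matrix(R.T@TD).as_rotvec()),blkinv(p),manip.state()['contact_force'],manip.state()['gripper_width'])
s=plan(blk(-.0925,0,.0125),TD,4)
E
```

```text
[ 0.4219 -0.2638  0.1281] [-0.1133  0.0224  0.0428] [-0.0924 -0.0008  0.0488] [-0.0714  0.4539 -1.096 ] 0.2509603353103097
max [0.0046 0.0002 0.0079 0.1    0.     0.    ]
[[0.0046, 0.0002, 0.0078, 0.0, 0.0, 0.0],
[0.0045, 0.0002, 0.0079, -0.1, 0.0, 0.0],
[0.0046, 0.0002, 0.0078, 0.0, 0.0, 0.0],
[0.0046, 0.0002, 0.0078, 0.0, 0.0, 0.0]]
```

View pics/d2.png

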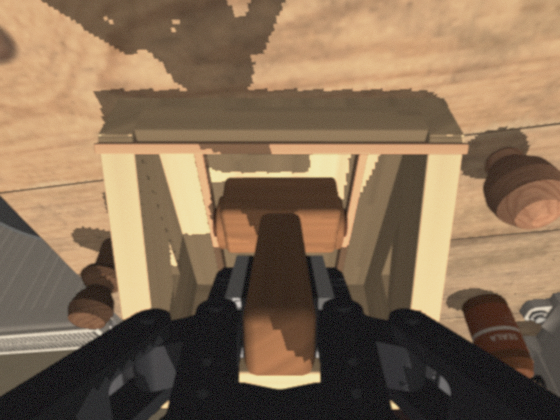

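Emit:
{"name": "send_rows", "arguments": {
  "steps": [
    [0.0046,0.0002,0.008,0,0,0],
    [0.0046,0.0002,0.008,0,0,0],
    [0.0046,0.0002,0.008,0,0,0],
    [0.0046,0.0002,0.0078,0,0,0],
    [0,0,0,0,0,0]
  ]
}}

```text
time: 18.98
tool_pos: [0.4215, -0.2624, 0.0895]
tool_rot: [0.257, 0.076, 0.963, -0.02]
contact_force: [-0.0, -0.4, -1.2]
gripper_width: 0.248
```

```bash
python3 - <<'E'
from h import *
np.set_printoptions(precision=4,suppress=True)
grab('scene','s3'); p,R=cur(); print(p,np.degrees(Rn.from_matrix(R.T@TD).as_rotvec()),blkinv(p),manip.state()['contact_force'],manip.state()['gripper_width'])
s=cv2.imread('pics/s3.png')[170:330,280:450]
cv2.imwrite('pics/s3c.png',cv2.resize(s,None,fx=3.7,fy=3.7,interpolation=cv2.INTER_CUBIC))
s=plan(blk(.014,0,.0115),TD,16)
E
```

```text
[ 0.4214 -0.2624  0.0895] [-0.0263 -0.1006 -0.0015] [-0.0931  0.0005  0.0102] [-0.6227 -0.8093 -0.7748] 0.24999570819748354
max [0.0059 0.0001 0.0033 0.     0.1    0.    ]
[[-0.0058, 0.0, 0.0033, 0.0, 0.0, 0.0],
[-0.0059, -0.0001, 0.0032, 0.0, 0.0, 0.0],
[-0.0058, 0.0, 0.0033, 0.0, 0.0, 0.0],
[-0.0059, 0.0, 0.0033, 0.0, 0.0, 0.0],
[-0.0058, -0.0001, 0.0032, 0.0, 0.0, 0.0],
[-0.0059, 0.0, 0.0033, 0.0, 0.0, 0.0],
[-0.0058, 0.0, 0.0033, 0.0, 0.0, 0.0],
[-0.0058, -0.0001, 0.0032, 0.0, -0.1, 0.0]]
[[-0.0059, 0.0, 0.0033, 0.0, 0.0, 0.0],
[-0.0058, 0.0, 0.0033, 0.0, 0.0, 0.0],
[-0.0059, -0.0001, 0.0033, 0.0, 0.0, 0.0],
[-0.0058, 0.0, 0.0032, 0.0, 0.0, 0.0],
[-0.0058, 0.0, 0.0033, 0.0, 0.0, 0.0],
[-0.0059, -0.0001, 0.0033, 0.0, 0.0, 0.0],
[-0.0058, 0.0, 0.0033, 0.0, 0.0, 0.0],
[-0.0058, 0.0, 0.0032, 0.0, 0.0, 0.0]]
```

View pics/s3c.png

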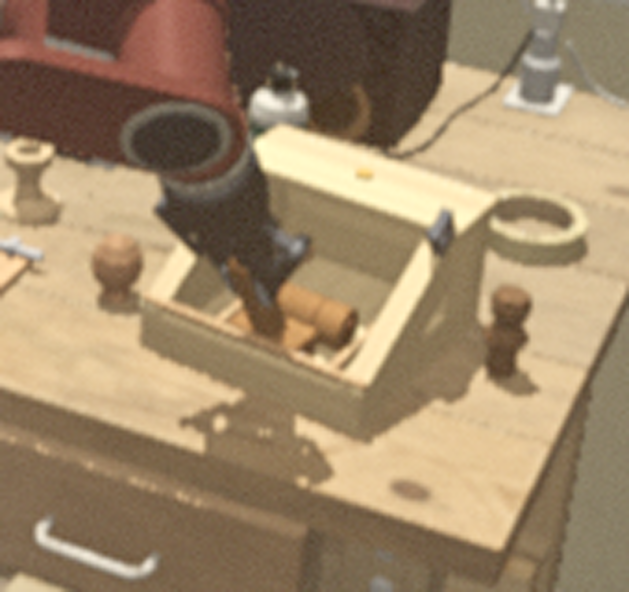

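Emit:
{"name": "send_rows", "arguments": {
  "steps": [
    [-0.0025,0,0,0,0,0],
    [-0.0026,0,0.0015,0,0,0],
    [-0.0026,0,0.0015,0,0,0],
    [-0.0026,0,0.0015,0,0,0],
    [-0.0035,0,0.002,0,0,0],
    [-0.0035,0,0.002,0,0,0],
    [-0.0035,0,0.002,0,0,0],
    [-0.0035,0,0.002,0,0,0]
  ]
}}

```text
time: 20.02
tool_pos: [0.4488, -0.2668, 0.0914]
tool_rot: [0.257, 0.076, 0.963, -0.021]
contact_force: [-0.2, 0.6, -0.9]
gripper_width: 0.252
```

```bash
python3 - <<'E'
from h import *
np.set_printoptions(precision=4,suppress=True)
p,R=cur(); print(p,np.degrees(Rn.from_matrix(R.T@TD).as_rotvec()),blkinv(p),manip.state()['contact_force'])
E
```

```text
[ 0.4488 -0.2668  0.0914] [-0.0428 -0.0684  0.0114] [-0.0654  0.0005  0.012 ] [-0.237   0.6452 -0.8607]
```

Emit:
{"name": "send_rows", "arguments": {
  "steps": [
    [-0.0035,0,0.002,0,0,0],
    [-0.0035,0,0.002,0,0,0],
    [-0.0035,0,0.002,0,0,0],
    [-0.0035,0,0.002,0,0,0],
    [-0.0035,0,0.002,0,0,0],
    [-0.0035,0,0.002,0,0,0],
    [-0.0035,0,0.002,0,0,0],
    [-0.0035,0,0.002,0,0,0]
  ]
}}

```text
time: 21.02
tool_pos: [0.4806, -0.2719, 0.0914]
tool_rot: [0.257, 0.076, 0.963, -0.021]
contact_force: [0.5, 0.2, -0.7]
gripper_width: 0.248
```

```bash
python3 - <<'E'
from h import *
np.set_printoptions(precision=4,suppress=True)
p,R=cur(); print(p,np.degrees(Rn.from_matrix(R.T@TD).as_rotvec()),blkinv(p),manip.state()['contact_force'])
grab('scene','s4');grab('wrist','d4')
s=cv2.imread('pics/s4.png')[170:330,280:450]
cv2.imwrite('pics/s4c.png',cv2.resize(s,None,fx=3.7,fy=3.7,interpolation=cv2.INTER_CUBIC))
E
```

```text
[ 0.4806 -0.2719  0.0914] [-0.0423 -0.0691  0.0085] [-0.0332  0.0005  0.0121] [ 0.5417  0.1642 -0.6872]
```

View pics/s4c.png

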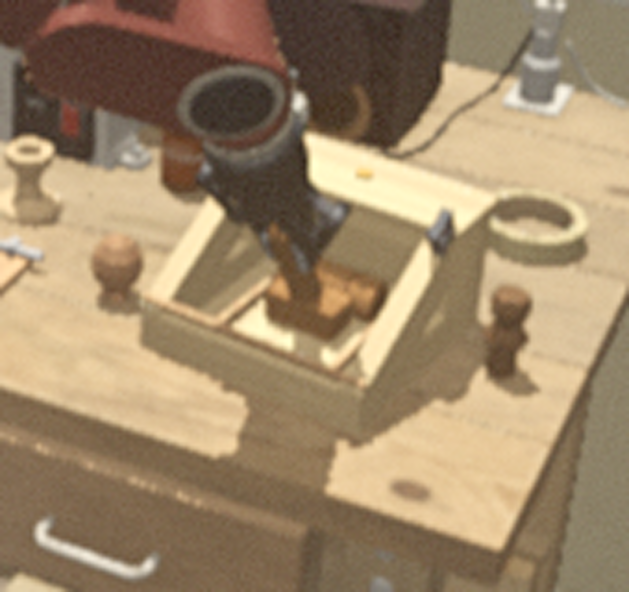

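View pics/d4.png

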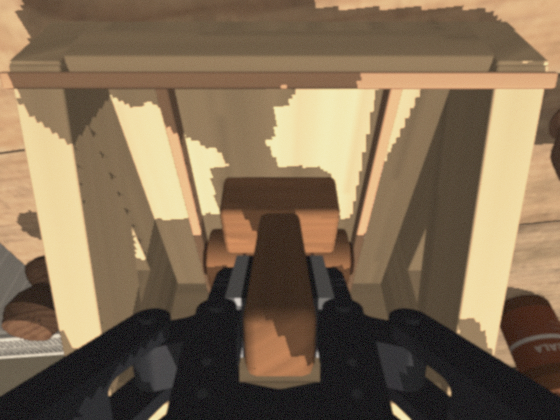

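Emit:
{"name": "send_rows", "arguments": {
  "steps": [
    [-0.0035,0,0.002,0,0,0],
    [-0.0035,0,0.002,0,0,0],
    [-0.0035,0,0.002,0,0,0],
    [-0.0035,0,0.002,0,0,0],
    [-0.0035,0,0.002,0,0,0],
    [-0.0035,0,0.002,0,0,0],
    [-0.0035,0,0.002,0,0,0],
    [-0.0035,0,0.002,0,0,0]
  ]
}}

```text
time: 22.12
tool_pos: [0.5125, -0.2769, 0.0915]
tool_rot: [0.257, 0.076, 0.963, -0.021]
contact_force: [-0.2, 1.2, -0.3]
gripper_width: 0.253
```

Emit:
{"name": "send_rows", "arguments": {
  "steps": [
    [-0.0026,0,0.0015,0,0,0],
    [-0.0026,0,0.0015,0,0,0],
    [-0.0017,0,0.001,0,0,0],
    [-0.0017,0,0.001,0,0,0]
  ]
}}

```text
time: 22.62
tool_pos: [0.5221, -0.2785, 0.0915]
tool_rot: [0.257, 0.076, 0.963, -0.021]
contact_force: [0.8, 0.2, -2.2]
gripper_width: 0.249
```

```bash
python3 - <<'E'
from h import *
np.set_printoptions(precision=4,suppress=True)
p,R=cur(); print(p,np.degrees(Rn.from_matrix(R.T@TD).as_rotvec()),blkinv(p),manip.state()['contact_force'])
E
```

```text
[ 0.5221 -0.2785  0.0915] [-0.0436 -0.0704  0.0093] [0.0089 0.0004 0.0122] [ 0.7674  0.1529 -2.1602]
```

Emit:
{"name": "send_rows", "arguments": {
  "steps": [
    [-0.0013,0,0.0007,0,0,0],
    [-0.0013,0,0.0008,0,0,0],
    [-0.0009,0,0.0005,0,0,0]
  ]
}}

```text
time: 23.0
tool_pos: [0.5247, -0.2788, 0.0907]
tool_rot: [0.256, 0.075, 0.964, -0.02]
contact_force: [-12.7, 1.6, 6.7]
gripper_width: 0.25
```

Emit:
{"name": "send_rows", "arguments": {
  "steps": [
    [-0.0009,0,0.0005,0,0,0],
    [0,0,0,0,0,0]
  ]
}}

```text
time: 23.25
tool_pos: [0.5253, -0.2788, 0.0906]
tool_rot: [0.255, 0.075, 0.964, -0.02]
contact_force: [-13.0, 2.4, 6.7]
gripper_width: 0.251
```

```bash
python3 - <<'E'
from h import *
np.set_printoptions(precision=4,suppress=True)
p,R=cur(); print(p,blkinv(p),manip.state()['contact_force'])
grab('wrist','d5')
E
```

```text
[ 0.5253 -0.2788  0.0906] [0.0121 0.0006 0.0113] [-13.0039   2.3845   6.7036]
```

View pics/d5.png

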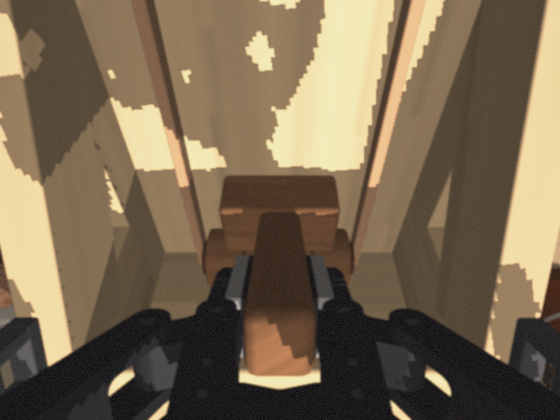

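Emit:
{"name": "send_rows", "arguments": {
  "steps": [
    [0.0009,0,-0.0005,0,0,0],
    [0.0009,0,-0.0005,0,0,0],
    [0.0013,0,-0.0008,0,0,0],
    [0.0026,0,-0.0015,0,0,0],
    [0.0052,0,-0.003,0,0,0],
    [0.0087,0,-0.005,0,0,0],
    [0.0104,0,-0.006,0,0,0],
    [0.0104,0,-0.006,0,0,0]
  ]
}}

```text
time: 24.3
tool_pos: [0.48, -0.2717, 0.0915]
tool_rot: [0.257, 0.076, 0.963, -0.021]
contact_force: [-0.2, -0.2, -1.0]
gripper_width: 0.249
```

Emit:
{"name": "send_rows", "arguments": {
  "steps": [
    [0.0104,0,-0.006,0,0,0],
    [0.0104,0,-0.006,0,0,0],
    [0.0104,0,-0.006,0,0,0],
    [-0.002,0,-0.012,0,0,0],
    [-0.01,0,-0.0173,0,0,0],
    [-0.0125,0,-0.0217,0,0,0],
    [-0.0125,0,-0.0217,0,0,0],
    [-0.0125,0,-0.0217,0,0,0]
  ]
}}

```text
time: 25.3
tool_pos: [0.4413, -0.2657, 0.2002]
tool_rot: [0.258, 0.076, 0.963, -0.021]
contact_force: [0.1, 0.0, -1.0]
gripper_width: 0.249
```

```bash
python3 - <<'E'
from h import *
np.set_printoptions(precision=4,suppress=True)
p,R=cur(); print(p,blkinv(p),manip.state()['contact_force'])
grab('wrist','d6');grab('scene','s6')
s=cv2.imread('pics/s6.png')[170:330,280:450]
cv2.imwrite('pics/s6c.png',cv2.resize(s,None,fx=3.7,fy=3.7,interpolation=cv2.INTER_CUBIC))
E
```

```text
[ 0.4413 -0.2657  0.2002] [-0.0729  0.0004  0.1209] [ 0.1118  0.0173 -1.0424]
```

View pics/d6.png

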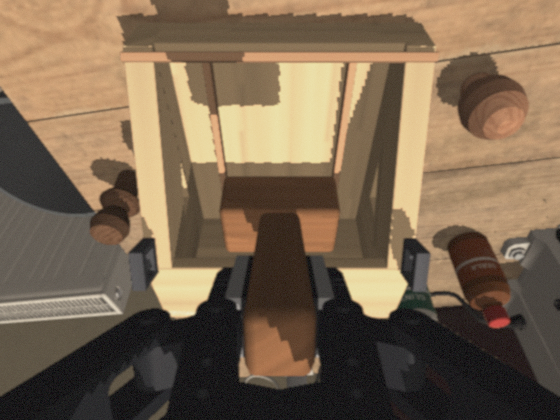

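View pics/s6c.png

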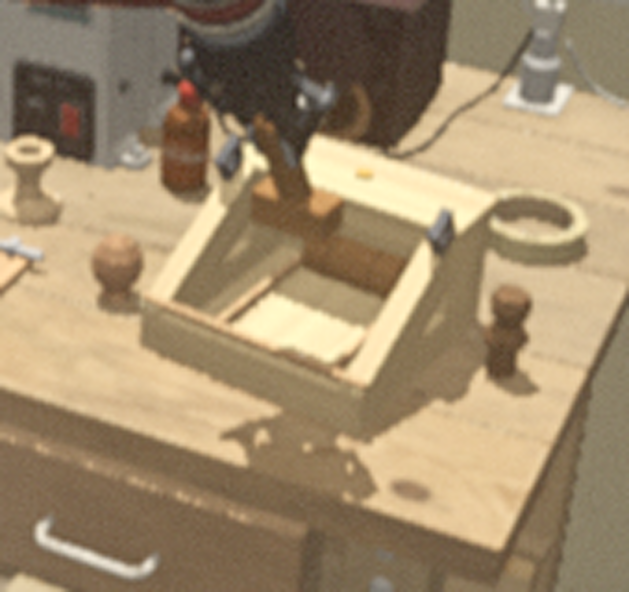

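```bash
python3 - <<'E'
from h import *
np.set_printoptions(precision=4,suppress=True)
s=plan(np.array([.42,-.06,.24]),tilt(np.radians(0),30),5)
s=plan(HT+np.array([0,0,.12]),TB,8,s)
s=plan(HT+np.array([0,0,.015]),TB,5,s)
print(s)
E
```

```text
max [0.0057 0.0412 0.0121 1.     0.1    1.6   ]
[[0.0057, 0.0402, -0.0121, -1.0, 0.1, -1.5],
[0.0046, 0.0405, -0.0113, -0.9, 0.0, -1.6],
[0.0035, 0.0408, -0.0107, -1.0, 0.1, -1.5],
[0.0025, 0.0411, -0.01, -1.0, 0.0, -1.5],
[0.0014, 0.0412, -0.0093, -0.9, 0.1, -1.5]]
max [0.0165 0.0447 0.0155 1.3    0.     2.2   ]
[[-0.0051, 0.0447, 0.0088, -1.3, 0.0, -2.2],
[-0.0068, 0.0442, 0.0098, -1.2, 0.0, -2.2],
[-0.0085, 0.0437, 0.0107, -1.3, 0.0, -2.2],
[-0.0102, 0.0431, 0.0118, -1.3, 0.0, -2.2],
[-0.0118, 0.0424, 0.0127, -1.2, 0.0, -2.2],
[-0.0135, 0.0417, 0.0135, -1.3, 0.0, -2.1],
[-0.0149, 0.0408, 0.0145, -1.3, 0.0, -2.2],
[-0.0165, 0.0399, 0.0155, -1.2, 0.0, -2.2]]
max [0.0105 0.     0.0182 0.     0.     0.    ]
[[0.0105, 0.0, 0.0182, 0.0, 0.0, 0.0],
[0.0105, 0.0, 0.0182, 0.0, 0.0, 0.0],
[0.0105, 0.0, 0.0181, 0.0, 0.0, 0.0],
[0.0105, 0.0, 0.0182, 0.0, 0.0, 0.0],
[0.0105, 0.0, 0.0182, 0.0, 0.0, 0.0]]
(array([0.4909, 0.2973, 0.0943]), array([[-0.813 , -0.3446,  0.4693],
       [-0.2986,  0.9388,  0.1721],
       [-0.4998, -0.0002, -0.8661]]))
```

Emit:
{"name": "send_rows", "arguments": {
  "steps": [
    [0.0057,0.0402,-0.0121,-1,0.1,-1.5],
    [0.0046,0.0405,-0.0113,-0.9,0,-1.6],
    [0.0035,0.0408,-0.0107,-1,0.1,-1.5],
    [0.0025,0.0411,-0.01,-1,0,-1.5],
    [0.0014,0.0412,-0.0093,-0.9,0.1,-1.5],
    [-0.0051,0.0447,0.0088,-1.3,0,-2.2],
    [-0.0068,0.0442,0.0098,-1.2,0,-2.2],
    [-0.0085,0.0437,0.0107,-1.3,0,-2.2]
  ]
}}

```text
time: 26.4
tool_pos: [0.4448, 0.0771, 0.2207]
tool_rot: [0.256, -0.064, 0.964, 0.02]
contact_force: [-0.1, -0.5, -2.1]
gripper_width: 0.251
```

Emit:
{"name": "send_rows", "arguments": {
  "steps": [
    [-0.0102,0.0431,0.0118,-1.3,0,-2.2],
    [-0.0118,0.0424,0.0127,-1.2,0,-2.2],
    [-0.0135,0.0417,0.0135,-1.3,0,-2.1],
    [-0.0149,0.0408,0.0145,-1.3,0,-2.2],
    [-0.0165,0.0399,0.0155,-1.2,0,-2.2],
    [0,0,0,0,0,0],
    [0.0105,0,0.0182,0,0,0],
    [0.0105,0,0.0182,0,0,0]
  ]
}}

```text
time: 27.4
tool_pos: [0.4888, 0.2985, 0.1544]
tool_rot: [0.252, -0.168, 0.952, 0.049]
contact_force: [0.1, -0.8, -0.6]
gripper_width: 0.245
```

Emit:
{"name": "send_rows", "arguments": {
  "steps": [
    [0.0105,0,0.0181,0,0,0],
    [0.0105,0,0.0182,0,0,0],
    [0.008,0,0.0139,0,0,0],
    [0,0,0,0,0,0],
    [0,0,0,0,0,0]
  ]
}}

```text
time: 28.02
tool_pos: [0.4893, 0.2997, 0.0982]
tool_rot: [0.253, -0.168, 0.951, 0.049]
contact_force: [0.2, 0.6, -0.7]
gripper_width: 0.25
```

```bash
python3 - <<'E'
from h import *
np.set_printoptions(precision=4,suppress=True)
p,R=cur(); print(p,p-HT,np.degrees(Rn.from_matrix(R.T@TB).as_rotvec()),manip.state()['contact_force'])
grab('wrist','e1')
plan(HT+np.array([0,0,.0]),TB,4)
E
```

```text
[0.4893 0.2997 0.0982] [-0.0017  0.0024  0.0188] [ 0.3651 -0.1166 -0.2588] [ 0.1646  0.6099 -0.6908]
max [0.0023 0.0008 0.0043 0.1    0.1    0.1   ]
[[0.0023, -0.0008, 0.0042, 0.1, 0.0, -0.1],
[0.0023, -0.0007, 0.0043, 0.1, 0.0, 0.0],
[0.0023, -0.0008, 0.0042, 0.1, -0.1, -0.1],
[0.0023, -0.0007, 0.0042, 0.1, 0.0, -0.1]]
```

View pics/e1.png

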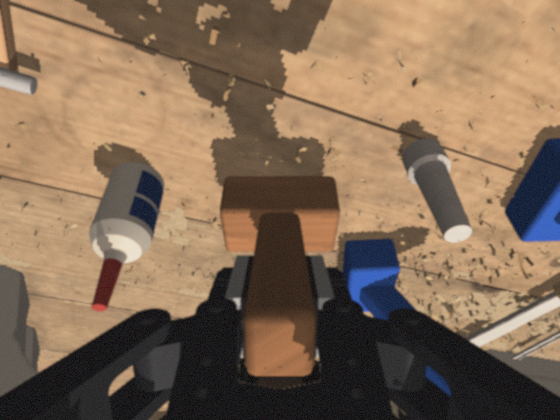

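Emit:
{"name": "send_rows", "arguments": {
  "steps": [
    [0.0023,-0.0008,0.0042,0.1,0,-0.1],
    [0.0023,-0.0007,0.0043,0.1,0,-0.1],
    [0.0023,-0.0008,0.0042,0.1,-0.1,-0.1],
    [0.0017,-0.0007,0.0033,0,0,0],
    [0,0,0,0,0,0]
  ]
}}

```text
time: 28.7
tool_pos: [0.4904, 0.2972, 0.0792]
tool_rot: [0.254, -0.17, 0.951, 0.046]
contact_force: [0.4, 0.9, -0.8]
gripper_width: 0.254
```

```bash
python3 - <<'E'
from h import *
np.set_printoptions(precision=4,suppress=True)
p,R=cur(); print(p,p-HT,np.degrees(Rn.from_matrix(R.T@TB).as_rotvec()),manip.state()['contact_force'])
E
```

```text
[0.4904 0.2972 0.0792] [-0.0005 -0.0001 -0.0001] [ 0.075  -0.059   0.0574] [ 0.4021  0.8981 -0.7659]
```

Emit:
{"name": "send_rows", "arguments": {
  "steps": [
    [0.0003,0,0.0004,0,0,0],
    [0.0003,0,0.0005,0,0,0],
    [0,0,0,0,0,0]
  ]
}}

```text
time: 29.08
tool_pos: [0.4907, 0.2974, 0.0792]
tool_rot: [0.255, -0.17, 0.951, 0.046]
contact_force: [-4.1, -1.4, 6.0]
gripper_width: 0.25
```

Emit:
{"name": "send_rows", "arguments": {
  "steps": [
    [0,0,0,0,0,0],
    [0,0,0,0,0,0],
    [0,0,0,0,0,0]
  ],
  "grip": 0.7
}}

```text
time: 29.45
tool_pos: [0.49, 0.297, 0.0777]
tool_rot: [0.254, -0.17, 0.951, 0.046]
contact_force: [-0.1, -0.6, 0.2]
gripper_width: 0.699
```

Emit:
{"name": "send_rows", "arguments": {
  "steps": [
    [0,0,-0.01,0,0,0],
    [0,0,-0.02,0,0,0],
    [0,0,-0.03,0,0,0],
    [0,0,-0.03,0,0,0],
    [0,0,-0.03,0,0,0],
    [0,0,0,0,0,0]
  ]
}}

```text
time: 30.2
tool_pos: [0.4349, 0.2768, 0.1857]
tool_rot: [0.257, -0.17, 0.95, 0.047]
contact_force: [-0.2, 0.1, -0.6]
gripper_width: 0.7
```

```bash
python3 - <<'E'
from h import *
np.set_printoptions(precision=4,suppress=True)
p,R=cur(); print(p,manip.state()['contact_force'],manip.state()['gripper_width'])
grab('wrist','e2')
# to box view, empty: camera looking at back of box
s=plan(np.array([.41,.05,.24]),tilt(np.radians(5),30),5)
s=plan(np.array([.40,-.262,.20]),tilt(BYAW,45),8,s)
print(s)
E
```

```text
[0.4349 0.2768 0.1857] [-0.1757  0.1385 -0.5735] 0.6998629432505312
max [0.0119 0.0442 0.02   1.6    0.1    2.7   ]
[[0.0119, -0.0408, -0.02, 1.5, 0.0, 2.6],
[0.01, -0.0418, -0.0188, 1.6, 0.0, 2.7],
[0.008, -0.0427, -0.0177, 1.5, 0.1, 2.6],
[0.0061, -0.0435, -0.0166, 1.6, 0.0, 2.7],
[0.004, -0.0442, -0.0153, 1.5, 0.0, 2.6]]
max [0.0065 0.039  0.0063 1.1    1.9    1.4   ]
[[0.0065, -0.0387, 0.002, 1.1, -1.9, 1.4],
[0.0057, -0.0389, 0.0026, 1.0, -1.8, 1.4],
[0.0048, -0.0389, 0.003, 1.1, -1.9, 1.4],
[0.0039, -0.039, 0.0037, 1.1, -1.9, 1.4],
[0.0032, -0.0389, 0.0043, 1.0, -1.8, 1.4],
[0.0023, -0.039, 0.0049, 1.1, -1.9, 1.4],
[0.0015, -0.0389, 0.0055, 1.1, -1.9, 1.4],
[0.0008, -0.0388, 0.0063, 1.0, -1.8, 1.4]]
(array([ 0.4  , -0.262,  0.2  ]), array([[-0.6988,  0.1565,  0.698 ],
       [ 0.1115,  0.9877, -0.1099],
       [-0.7066,  0.0011, -0.7076]]))
```

View pics/e2.png

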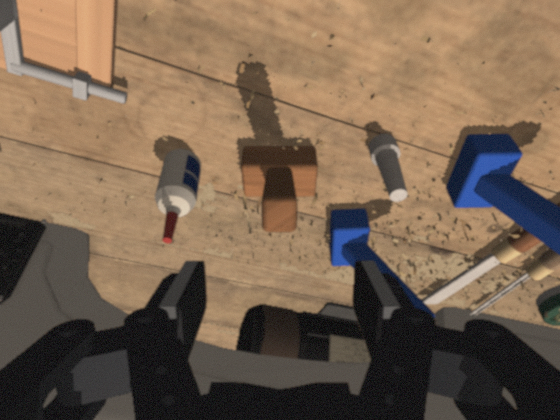

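```bash
python3 - <<'E'
from h import *
np.set_printoptions(precision=4,suppress=True)
s=plan(np.array([.41,.05,.24]),tilt(np.radians(5),30),4)
s=plan(np.array([.40,-.262,.22]),tilt(BYAW,35),6,s)
E
```

```text
max [0.0148 0.055  0.025  2.     0.1    3.3   ]
[[0.0148, -0.051, -0.025, 1.9, 0.0, 3.3],
[0.0119, -0.0525, -0.0232, 2.0, 0.0, 3.3],
[0.0088, -0.054, -0.0214, 1.9, 0.1, 3.3],
[0.0057, -0.055, -0.0195, 1.9, 0.0, 3.3]]
max [0.007  0.052  0.0053 1.3    0.9    2.    ]
[[0.007, -0.0517, -0.0002, 1.3, -0.8, 2.0],
[0.0053, -0.0518, 0.0009, 1.2, -0.9, 1.9],
[0.0035, -0.052, 0.0019, 1.3, -0.8, 2.0],
[0.0018, -0.052, 0.003, 1.2, -0.8, 2.0],
[-0.0001, -0.052, 0.0041, 1.3, -0.9, 2.0],
[-0.0017, -0.0518, 0.0053, 1.2, -0.8, 1.9]]
```

Emit:
{"name": "send_rows", "arguments": {
  "steps": [
    [0.0148,-0.051,-0.025,1.9,0,3.3],
    [0.0119,-0.0525,-0.0232,2,0,3.3],
    [0.0088,-0.054,-0.0214,1.9,0.1,3.3],
    [0.0057,-0.055,-0.0195,1.9,0,3.3],
    [0.007,-0.0517,0,1.3,-0.8,2],
    [0.0053,-0.0518,0.001,1.2,-0.9,1.9],
    [0.0035,-0.052,0.002,1.3,-0.8,2],
    [0.0018,-0.052,0.003,1.2,-0.8,2]
  ],
  "grip": 1
}}

```text
time: 31.25
tool_pos: [0.4033, -0.1603, 0.2238]
tool_rot: [0.284, 0.037, 0.958, -0.012]
contact_force: [0.4, 0.3, -0.0]
gripper_width: 1.001
```

Emit:
{"name": "send_rows", "arguments": {
  "steps": [
    [0,-0.052,0.004,1.3,-0.9,2],
    [-0.0017,-0.0518,0.0053,1.2,-0.8,1.9],
    [0,0,0,0,0,0],
    [0,0,0,0,0,0],
    [0,0,0,0,0,0]
  ]
}}

```text
time: 31.88
tool_pos: [0.4007, -0.2612, 0.2187]
tool_rot: [0.298, 0.074, 0.951, -0.024]
contact_force: [0.1, 0.1, 0.1]
gripper_width: 1.0
```

```bash
python3 - <<'E'
from h import *
np.set_printoptions(precision=4,suppress=True)
p,R=cur(); print(p,manip.state()['contact_force'],manip.state()['gripper_width'])
im=grab('wrist','f1'); print(cur()[0])
print('proj roller nominal: tangents', proj('f1',np.array([boxp(.053,y,.03)+Rz(BYAW)@np.array([-.02*np.cos(a),0,.02*np.sin(a)]) for y in (-.045,.045) for a in (-.6,0,.9)])))
cv2.imwrite('pics/f1c.png',cv2.resize(im[60:330,130:440],None,fx=2.2,fy=2.2,interpolation=cv2.INTER_CUBIC))
E
```

```text
[ 0.4007 -0.2612  0.2187] [0.115  0.0922 0.0919] 1.0002378201551236
[ 0.4008 -0.2612  0.2189]
proj roller nominal: tangents [[240.9815 195.8805]
 [240.0668 201.5845]
 [239.6596 217.0165]
 [320.5577 196.0502]
 [321.5278 201.7578]
 [321.9024 217.1904]]
```

View pics/f1c.png

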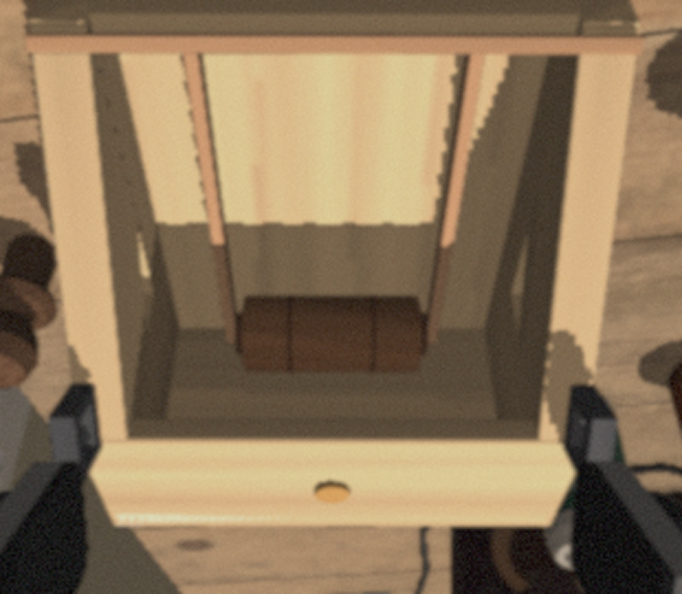

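```bash
python3 - <<'E'
from h import *
np.set_printoptions(precision=4,suppress=True)
s=plan(np.array([.43,-.1,.20]),tilt(np.radians(-4),18),4)
s=plan(np.array([.4456,.0698,.10]),tilt(0,0),6,s)
E
```

```text
max [0.0018 0.041  0.0056 0.6    4.2    1.1   ]
[[0.0018, 0.041, 0.0044, -0.6, 4.2, -1.1],
[0.0007, 0.0409, 0.0049, -0.5, 4.2, -1.1],
[-0.0004, 0.0409, 0.0053, -0.6, 4.2, -1.0],
[-0.0016, 0.0408, 0.0056, -0.6, 4.2, -1.1]]
max [0.0046 0.0285 0.0168 0.1    3.     0.7   ]
[[0.0046, 0.0284, 0.0161, -0.1, 3.0, -0.7],
[0.0034, 0.0284, 0.0163, -0.1, 3.0, -0.6],
[0.0022, 0.0284, 0.0165, -0.1, 3.0, -0.7],
[0.001, 0.0285, 0.0166, -0.1, 3.0, -0.7],
[-0.0002, 0.0283, 0.0167, -0.1, 3.0, -0.6],
[-0.0014, 0.0284, 0.0168, -0.1, 3.0, -0.7]]
```

Emit:
{"name": "send_rows", "arguments": {
  "steps": [
    [0.0018,0.041,0.0044,-0.6,4.2,-1.1],
    [0.0007,0.041,0.005,-0.5,4.2,-1.1],
    [-0.0004,0.041,0.0053,-0.6,4.2,-1],
    [-0.0016,0.0408,0.0056,-0.6,4.2,-1.1],
    [0.0046,0.0284,0.016,-0.1,3,-0.7],
    [0.0034,0.0284,0.0163,-0.1,3,-0.6],
    [0.0022,0.0284,0.0165,-0.1,3,-0.7],
    [0.001,0.0285,0.0166,-0.1,3,-0.7]
  ]
}}

```text
time: 32.92
tool_pos: [0.4407, 0.0143, 0.1337]
tool_rot: [0.053, 0.011, 0.999, -0.002]
contact_force: [1.4, -0.2, -0.8]
gripper_width: 1.002
```

Emit:
{"name": "send_rows", "arguments": {
  "steps": [
    [0,0.0283,0.0167,-0.1,3,-0.6],
    [-0.0014,0.0284,0.0168,-0.1,3,-0.7],
    [0,0,0,0,0,0],
    [0,0,0,0,0,0],
    [0,0,0,0,0,0]
  ]
}}

```text
time: 33.55
tool_pos: [0.446, 0.0685, 0.1011]
tool_rot: [0.001, 0.001, 1.0, -0.0]
contact_force: [1.1, -0.4, 0.8]
gripper_width: 0.999
```

```bash
python3 - <<'E'
from h import *
np.set_printoptions(precision=4,suppress=True)
p,R=cur(); print(p,manip.state()['contact_force'],np.degrees(Rn.from_matrix(R.T@tilt(0,0)).as_rotvec()))
im=grab('wrist','g1')
plan(np.array([.4456,.0698,.03]),tilt(0,0),4)
E
```

```text
[0.446  0.0685 0.1011] [ 1.0984 -0.379   0.8074] [-0.0039  0.1416 -0.1313]
max [0.0002 0.0004 0.0178 0.     0.1    0.1   ]
[[0.0002, 0.0004, 0.0178, 0.0, 0.0, 0.0],
[0.0001, 0.0003, 0.0177, 0.0, 0.1, -0.1],
[0.0001, 0.0004, 0.0178, 0.0, 0.0, 0.0],
[0.0001, 0.0003, 0.0177, 0.0, 0.0, 0.0]]
```

View pics/g1.png

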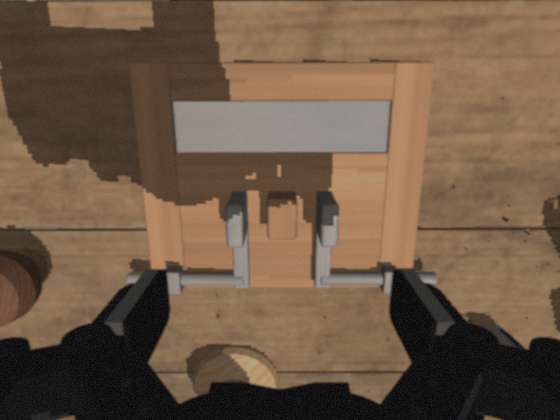

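Door still in place flat, tabs at (236,220) and (328,220). Descend onto it.

Emit:
{"name": "send_rows", "arguments": {
  "steps": [
    [0.0001,0.0004,0.0178,0,0,0],
    [0.0001,0.0003,0.0177,0,0.1,-0.1],
    [0.0001,0.0004,0.0178,0,0,0],
    [0.0001,0.0003,0.0177,0,0,0],
    [0,0,0.009,0,0,0],
    [0,0,0.006,0,0,0],
    [0,0,0.0035,0,0,0],
    [0,0,0,0,0,0]
  ]
}}

```text
time: 34.6
tool_pos: [0.4454, 0.0703, 0.0107]
tool_rot: [-0.001, -0.0, 1.0, 0.0]
contact_force: [-0.3, -0.1, 0.5]
gripper_width: 0.996
```

Emit:
{"name": "send_rows", "arguments": {
  "steps": [
    [0,0,0,0,0,0]
  ]
}}

```text
time: 34.72
tool_pos: [0.4457, 0.0703, 0.0111]
tool_rot: [-0.0, -0.0, 1.0, 0.0]
contact_force: [0.0, 0.4, 0.0]
gripper_width: 0.998
```

```bash
python3 - <<'E'
from h import *
np.set_printoptions(precision=4,suppress=True)
p,R=cur(); print(p,manip.state()['contact_force'],np.degrees(Rn.from_matrix(R.T@tilt(0,0)).as_rotvec()))
im=grab('wrist','g2')
p,R=cur(); print(p, 'delta tool to lay pose',R.T@(np.array([.4456,.0698,.0108])-p))
E
```

```text
[0.4457 0.0703 0.0111] [0.0353 0.3812 0.007 ] [ 0.0058 -0.0308  0.0055]
[0.4457 0.0703 0.0111] delta tool to lay pose [ 0.0001 -0.0005  0.0003]
```

View pics/g2.png

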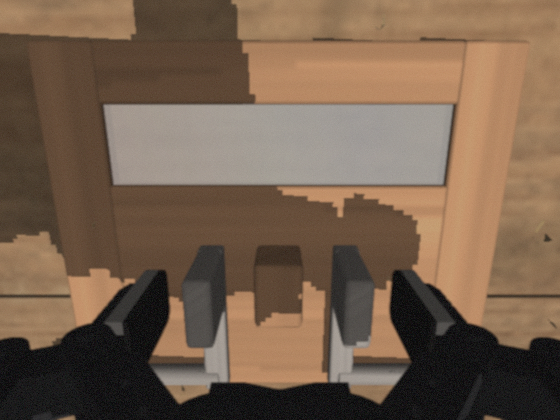

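Emit:
{"name": "send_rows", "arguments": {
  "steps": [
    [0,-0.0004,0,0,0,0],
    [0,0,0,0,0,0],
    [0,0,0,0,0,0],
    [0,0,0,0,0,0],
    [0,0,0,0,0,0],
    [0,0,0,0,0,0]
  ],
  "grip": 0
}}

```text
time: 35.52
tool_pos: [0.4469, 0.0698, 0.0127]
tool_rot: [0.001, -0.0, 1.0, -0.0]
contact_force: [-2.2, -0.9, 9.7]
gripper_width: 0.437
```

```bash
python3 - <<'E'
from h import *
np.set_printoptions(precision=4,suppress=True)
s=manip.state(); print(s['gripper_width'],s['contact_force'],s['tool_pos'])
s=plan(np.array([.445,.07,.10]),tilt(0,0),3)
s=plan(np.array([.43,-.1,.21]),tilt(np.radians(-5),14),6,s)
s=plan(GT-TD[:,2]*.08,TD,6,s)
E
```

```text
0.4371081011211097 [-2.1682 -0.855   9.6989] [0.4469 0.0698 0.0127]
max [0.0006 0.0001 0.0291 0.     0.1    0.    ]
[[0.0006, 0.0001, -0.0291, 0.0, 0.0, 0.0],
[0.0006, 0.0, -0.0291, 0.0, 0.0, 0.0],
[0.0006, 0.0001, -0.0291, 0.0, 0.1, 0.0]]
max [0.0033 0.0285 0.0184 0.1    2.4    0.9   ]
[[0.0025, -0.0283, -0.0183, 0.1, -2.3, 0.8],
[0.0014, -0.0284, -0.0184, 0.1, -2.4, 0.9],
[0.0002, -0.0285, -0.0183, 0.1, -2.3, 0.8],
[-0.001, -0.0285, -0.0183, 0.1, -2.3, 0.8],
[-0.0021, -0.0284, -0.0182, 0.1, -2.4, 0.9],
[-0.0033, -0.0285, -0.018, 0.1, -2.3, 0.8]]
max [0.0052 0.0276 0.0099 0.3    2.7    0.7   ]
[[-0.0052, -0.0276, 0.0081, 0.3, -2.7, 0.6],
[-0.0052, -0.0275, 0.0085, 0.2, -2.6, 0.6],
[-0.005, -0.0274, 0.0089, 0.3, -2.7, 0.7],
[-0.0049, -0.0274, 0.0092, 0.2, -2.7, 0.6],
[-0.0048, -0.0272, 0.0095, 0.3, -2.6, 0.6],
[-0.0046, -0.0271, 0.0099, 0.2, -2.7, 0.6]]
```

Emit:
{"name": "send_rows", "arguments": {
  "steps": [
    [0,0,-0.01,0,0,0],
    [0,0,-0.03,0,0,0],
    [0,0,-0.03,0,0,0],
    [0,0,-0.02,0,0,0],
    [0,0,0,0,0,0],
    [0,0,0,0,0,0]
  ]
}}

```text
time: 36.28
tool_pos: [0.4444, 0.0699, 0.0993]
tool_rot: [-0.002, -0.0, 1.0, 0.0]
contact_force: [-0.5, 0.0, -3.2]
gripper_width: 0.436
```

```bash
python3 - <<'E'
from h import *
np.set_printoptions(precision=4,suppress=True)
im=grab('wrist','g3'); w8=cv2.imread('pics/w8.png')
s=manip.state(); print(s['gripper_width'],s['contact_force'],s['tool_pos'],s['ft_torque'])
cv2.imwrite('pics/g3b.png',np.vstack([w8[20:220],im[20:220]]))
# door lower edge & strip edges compare
g=[cv2.GaussianBlur(cv2.cvtColor(a,cv2.COLOR_BGR2GRAY).astype(float),(0,0),1) for a in (w8,im)]
for nm,v0,v1,sg in (('strip near',95,115,1),('strip far',178,195,-1)):
    for u in (150,250,350,430):
        out=[]
        for a in g:
            d=sg*np.diff(a[v0:v1,u]); out.append(v0+int(np.argmax(d)))
        print(nm,u,out)
for v in (120,150,175):
    for u0,u1,sg in ((95,125,1),(440,465,-1)):
        print('side',v,u0,[u0+int(np.argmax(sg*np.diff(a[v,u0:u1]))) for a in g])
s=plan(np.array([.43,-.1,.21]),tilt(np.radians(-5),14),6)
s=plan(GT-TD[:,2]*.08,TD,6,s)
E
```

```text
0.43566756299831183 [ 0.0941  0.5659 -2.4663] [0.4442 0.0699 0.099 ] [-0.0073 -0.0066 -0.0301]
strip near 150 [104, 102]
strip near 250 [104, 102]
strip near 350 [104, 102]
strip near 430 [104, 102]
strip far 150 [184, 181]
strip far 250 [184, 181]
strip far 350 [184, 181]
strip far 430 [184, 181]
side 120 95 [106, 107]
side 120 440 [451, 450]
side 150 95 [109, 111]
side 150 440 [447, 446]
side 175 95 [113, 114]
side 175 440 [444, 443]
max [0.0035 0.0285 0.0185 0.1    2.4    0.9   ]
[[0.0024, -0.0283, -0.0185, 0.1, -2.4, 0.8],
[0.0013, -0.0284, -0.0185, 0.1, -2.3, 0.9],
[0.0001, -0.0284, -0.0185, 0.1, -2.4, 0.8],
[-0.0011, -0.0285, -0.0185, 0.1, -2.4, 0.8],
[-0.0022, -0.0284, -0.0183, 0.1, -2.4, 0.8],
[-0.0035, -0.0284, -0.0181, 0.1, -2.3, 0.9]]
max [0.0052 0.0276 0.0098 0.3    2.7    0.7   ]
[[-0.0052, -0.0276, 0.0081, 0.3, -2.7, 0.6],
[-0.0052, -0.0275, 0.0085, 0.2, -2.6, 0.6],
[-0.005, -0.0275, 0.0088, 0.3, -2.7, 0.7],
[-0.005, -0.0273, 0.0092, 0.2, -2.7, 0.6],
[-0.0048, -0.0272, 0.0096, 0.3, -2.7, 0.6],
[-0.0046, -0.0272, 0.0098, 0.2, -2.6, 0.6]]
```

View pics/g3b.png

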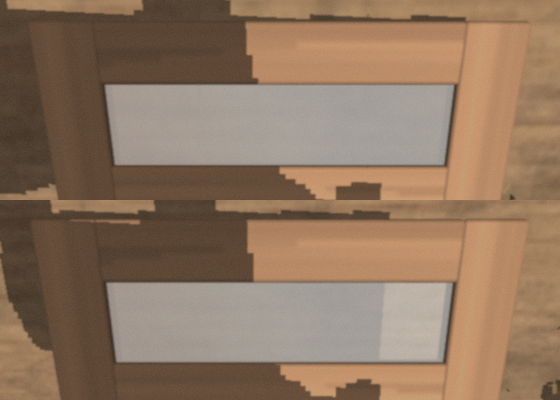

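Emit:
{"name": "send_rows", "arguments": {
  "steps": [
    [0.0024,-0.0283,-0.0185,0.1,-2.4,0.8],
    [0.0013,-0.0284,-0.0185,0.1,-2.3,0.9],
    [0,-0.0284,-0.0185,0.1,-2.4,0.8],
    [-0.0011,-0.0285,-0.0185,0.1,-2.4,0.8],
    [-0.0022,-0.0284,-0.0183,0.1,-2.4,0.8],
    [-0.0035,-0.0284,-0.018,0.1,-2.3,0.9],
    [-0.0052,-0.0276,0.0081,0.3,-2.7,0.6],
    [-0.0052,-0.0275,0.0085,0.2,-2.6,0.6]
  ]
}}

```text
time: 37.33
tool_pos: [0.4397, -0.1568, 0.1968]
tool_rot: [0.168, 0.054, 0.984, -0.01]
contact_force: [-0.1, 0.2, -2.5]
gripper_width: 0.438
```

Emit:
{"name": "send_rows", "arguments": {
  "steps": [
    [-0.005,-0.0275,0.0088,0.3,-2.7,0.7],
    [-0.005,-0.0273,0.0092,0.2,-2.7,0.6],
    [-0.0048,-0.0272,0.0096,0.3,-2.7,0.6],
    [-0.0046,-0.0272,0.0098,0.2,-2.6,0.6],
    [0,0,0,0,0,0],
    [0,0,0,0,0,0],
    [0,0,0,0,0,0]
  ]
}}

```text
time: 38.2
tool_pos: [0.4589, -0.268, 0.1719]
tool_rot: [0.259, 0.075, 0.963, -0.02]
contact_force: [-0.1, 0.8, -1.5]
gripper_width: 0.434
```

```bash
cat >> h.py <<'E'
GT2=GT+TD@np.array([-.0011,0,-.0012])
def err():
    p,R=cur(); return TD.T@(GT2-p),np.degrees(Rn.from_matrix(R.T@TD).as_rotvec()),manip.state()['contact_force'],manip.state()['gripper_width']
E
python3 - <<'E'
from h import *
np.set_printoptions(precision=4,suppress=True)
print(err()); grab('wrist','i1'); print(err())
E
```

```text
(array([ 0.0007, -0.0009,  0.0796]), array([0.0703, 0.1037, 0.0495]), array([-0.1123,  0.8186, -1.5102]), 0.43399380194546294)
(array([ 0.0009, -0.0008,  0.0798]), array([0.0567, 0.1249, 0.0606]), array([ 0.2801,  0.7547, -2.5958]), 0.44049179826468327)
```

View pics/i1.png

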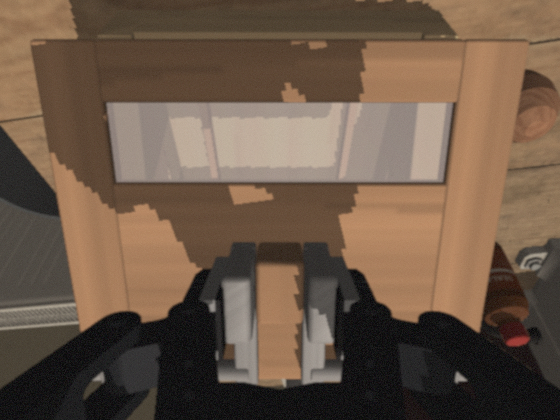

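Emit:
{"name": "send_rows", "arguments": {
  "steps": [
    [0.0004,-0.0004,0.012,0.05,0.1,0.05],
    [0.0004,-0.0004,0.014,0,0,0],
    [0,0,0.013,0,0,0],
    [0,0,0.008,0,0,0],
    [0,0,0,0,0,0],
    [0,0,0,0,0,0],
    [0,0,0,0,0,0]
  ]
}}

```text
time: 39.12
tool_pos: [0.4814, -0.2734, 0.1316]
tool_rot: [0.259, 0.076, 0.963, -0.021]
contact_force: [0.4, 0.3, -2.4]
gripper_width: 0.434
```

```bash
python3 - <<'E'
from h import *
np.set_printoptions(precision=4,suppress=True)
print(err()); grab('wrist','i2'); grab('scene','s7');print(err())
s=cv2.imread('pics/s7.png')[170:330,280:450]
cv2.imwrite('pics/s7c.png',cv2.resize(s,None,fx=3.7,fy=3.7,interpolation=cv2.INTER_CUBIC))
E
```

```text
(array([0.0005, 0.0009, 0.0332]), array([-0.061 ,  0.0777, -0.0431]), array([ 0.4133,  0.3245, -2.379 ]), 0.4344240878283654)
(array([0.0004, 0.0009, 0.0331]), array([-0.0585,  0.0704, -0.0497]), array([-0.2431,  0.7493, -1.8573]), 0.4356323897750798)
```

View pics/i2.png

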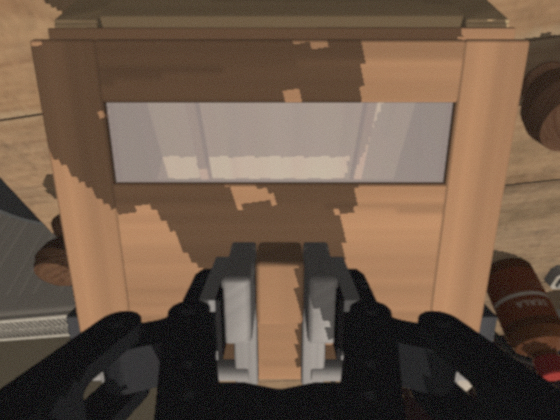

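View pics/s7c.png

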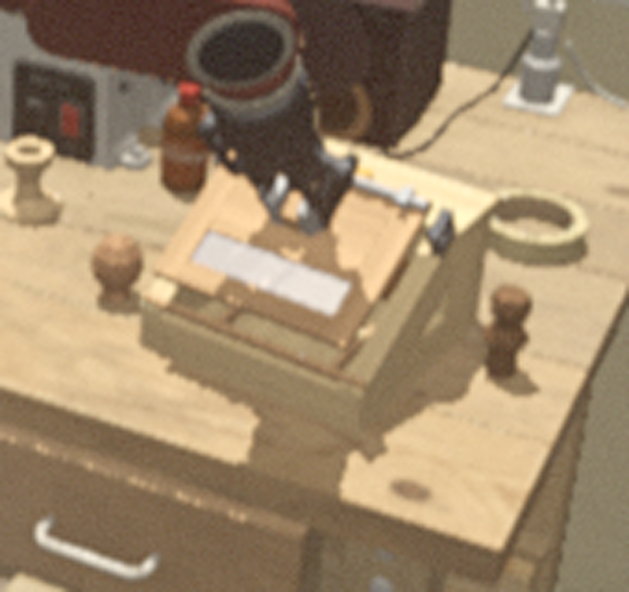

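Emit:
{"name": "send_rows", "arguments": {
  "steps": [
    [0.0003,0.0004,0.005,0,0.05,0],
    [0,0,0.006,0,0,0],
    [0,0,0.006,0,0,0],
    [0,0,0.003,0,0,0],
    [0,0,0,0,0,0],
    [0,0,0,0,0,0]
  ]
}}

```text
time: 39.98
tool_pos: [0.491, -0.2743, 0.1135]
tool_rot: [0.258, 0.076, 0.963, -0.02]
contact_force: [0.0, -0.6, -1.8]
gripper_width: 0.438
```

```bash
python3 - <<'E'
from h import *
np.set_printoptions(precision=4,suppress=True)
print(err()); grab('wrist','i3');print(err())
E
```

```text
(array([-0.0002,  0.0004,  0.0127]), array([-0.0293, -0.0162, -0.0545]), array([ 0.0073, -0.6158, -1.7644]), 0.4379599407907299)
(array([-0.0002,  0.0004,  0.0128]), array([-0.0343, -0.01  , -0.0488]), array([ 0.11  , -0.1278, -1.6149]), 0.43848962303826905)
```

View pics/i3.png

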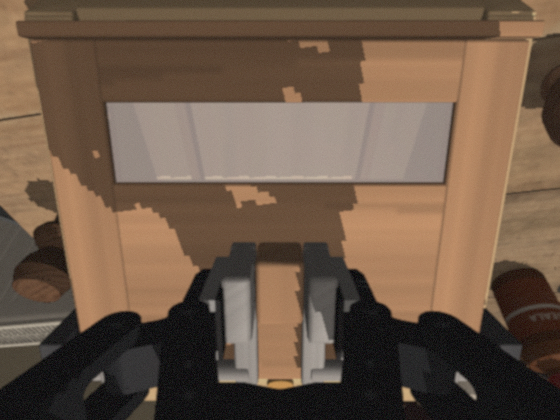

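Emit:
{"name": "send_rows", "arguments": {
  "steps": [
    [0,0.0002,0.004,0,0,0],
    [0,0,0.003,0,0,0],
    [0,0,0.002,0,0,0],
    [0,0,0.001,0,0,0],
    [0,0,0,0,0,0]
  ]
}}

```text
time: 40.65
tool_pos: [0.4959, -0.2748, 0.1046]
tool_rot: [0.258, 0.076, 0.963, -0.02]
contact_force: [-0.5, -0.7, -1.5]
gripper_width: 0.433
```

```bash
python3 - <<'E'
from h import *
np.set_printoptions(precision=4,suppress=True)
print(err())
E
```

```text
(array([-0.0004,  0.0001,  0.0026]), array([-0.0151, -0.0346, -0.0578]), array([-0.5408, -0.6974, -1.5221]), 0.43270811268260934)
```

Emit:
{"name": "send_rows", "arguments": {
  "steps": [
    [0,0,0.001,0,0,0],
    [0,0,0.001,0,0,0],
    [0,0,0.0007,0,0,0],
    [0,0,0,0,0,0]
  ]
}}

```text
time: 41.15
tool_pos: [0.4969, -0.2751, 0.1034]
tool_rot: [0.257, 0.076, 0.963, -0.02]
contact_force: [-11.5, 4.3, 8.7]
gripper_width: 0.437
```

```bash
python3 - <<'E'
from h import *
np.set_printoptions(precision=4,suppress=True)
print(err())
E
```

```text
(array([-0.0001,  0.0002,  0.001 ]), array([ 0.0134, -0.0882, -0.0031]), array([-11.5191,   4.268 ,   8.6648]), 0.4369815248766702)
```

```bash
python3 - <<'E'
from h import *
np.set_printoptions(precision=4,suppress=True)
im=grab('wrist','i4');print(err()); w=cv2.imread('pics/w6.png')
cv2.imwrite('pics/i4b.png',np.vstack([w[0:210],im[0:210]]))
E
```

```text
(array([-0.0002,  0.0002,  0.001 ]), array([ 0.0112, -0.0852, -0.0061]), array([-12.566 ,   4.2438,   8.1513]), 0.4377301084185266)
```

View pics/i4b.png

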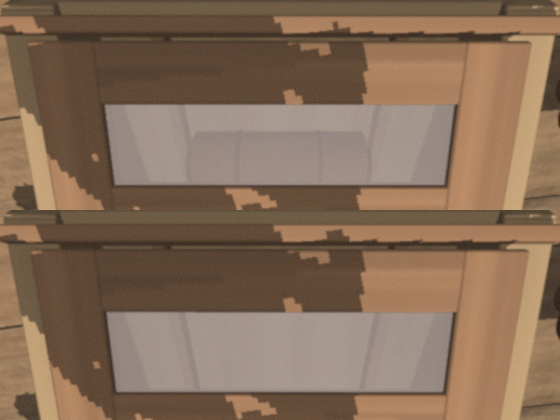

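View pics/i4.png

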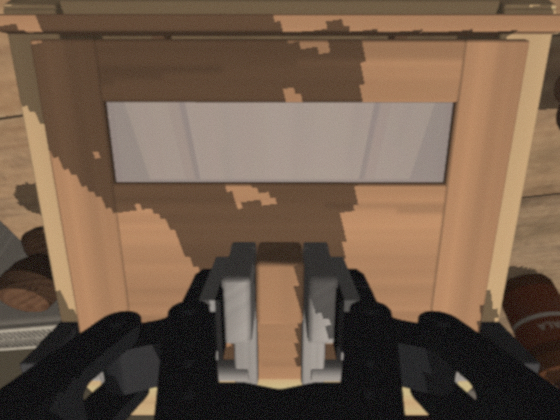

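Emit:
{"name": "send_rows", "arguments": {
  "steps": [
    [0,0,0.0006,0,0,0],
    [0,0,0,0,0,0]
  ]
}}

```text
time: 41.45
tool_pos: [0.497, -0.2751, 0.1033]
tool_rot: [0.257, 0.075, 0.963, -0.02]
contact_force: [-18.4, 6.2, 14.3]
gripper_width: 0.438
```

```bash
python3 - <<'E'
from h import *
np.set_printoptions(precision=4,suppress=True)
print(err())
E
```

```text
(array([-0.0001,  0.0001,  0.0009]), array([ 0.0359, -0.1271,  0.0272]), array([-18.3773,   6.2046,  14.3328]), 0.438483797471238)
```

Emit:
{"name": "send_rows", "arguments": {
  "steps": [
    [0,0,-0.0006,0,0,0],
    [0,0,0,0,0,0],
    [0,0,0,0,0,0],
    [0,0,0,0,0,0],
    [0,0,0,0,0,0]
  ],
  "grip": 1
}}

```text
time: 42.08
tool_pos: [0.4974, -0.2752, 0.1026]
tool_rot: [0.258, 0.076, 0.963, -0.02]
contact_force: [0.1, -0.2, -0.4]
gripper_width: 0.999
```

```bash
python3 - <<'E'
from h import *
np.set_printoptions(precision=4,suppress=True)
grab('wrist','j1'); print(err())
E
```

```text
(array([-0.0002,  0.0001,  0.    ]), array([-0.027 , -0.0131, -0.0567]), array([-1.6547,  0.215 ,  0.9062]), 0.9992923408446076)
```

View pics/j1.png

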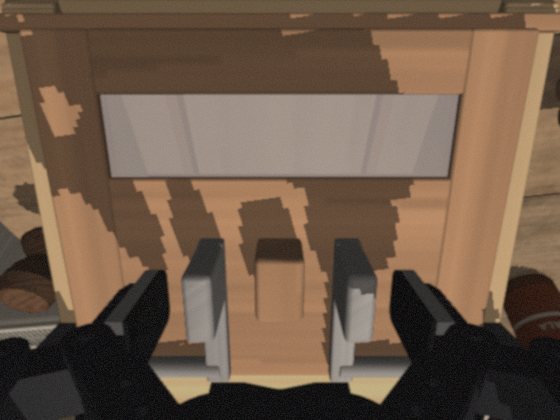

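Emit:
{"name": "send_rows", "arguments": {
  "steps": [
    [0,0,-0.01,0,0,0],
    [0,0,-0.02,0,0,0],
    [0,0,-0.03,0,0,0],
    [0,0,-0.03,0,0,0],
    [0,0,-0.03,0,0,0],
    [0,0,-0.01,0,0,0],
    [0,0,0,0,0,0],
    [0,0,0,0,0,0]
  ]
}}

```text
time: 43.12
tool_pos: [0.4329, -0.2644, 0.2135]
tool_rot: [0.257, 0.076, 0.963, -0.02]
contact_force: [-0.1, -0.1, 0.9]
gripper_width: 0.999
```

```bash
python3 - <<'E'
from h import *
np.set_printoptions(precision=4,suppress=True)
im=grab('wrist','j2'); sc=grab('scene','s8'); print(err(),manip.state()['time'])
cv2.imwrite('pics/j2c.png',cv2.resize(im[30:330,130:440],None,fx=2,fy=2,interpolation=cv2.INTER_CUBIC))
cv2.imwrite('pics/s8c.png',cv2.resize(sc[190:290,300:440],None,fx=5.7,fy=5.7,interpolation=cv2.INTER_CUBIC))
E
```

```text
(array([-0.0013, -0.0004,  0.1287]), array([ 0.075 , -0.139 , -0.0897]), array([ 0.4177,  0.1179, -0.5405]), 0.9985925582295817) 43.225
```

View pics/j2c.png

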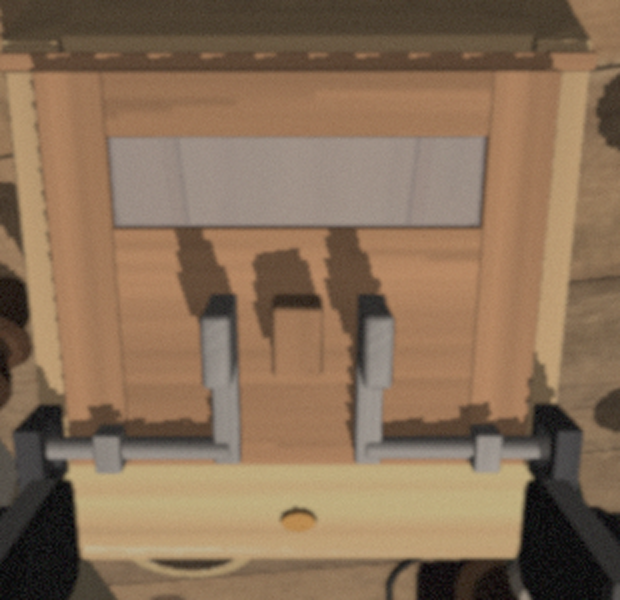

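View pics/s8c.png

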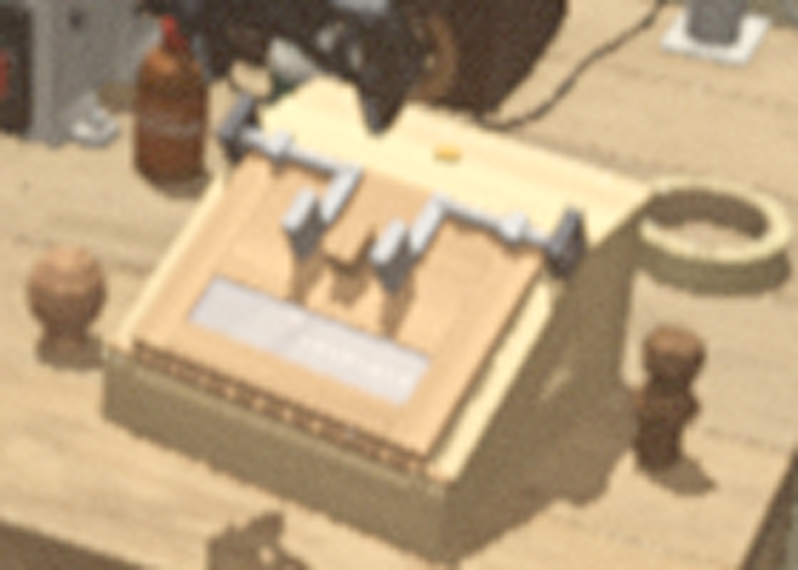

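```bash
cat >> h.py <<'E'
RD=np.c_[-TD[:,0],TD[:,1],-TD[:,2]]
D0=G-RD@np.array([.015,0,.034])
def dp(x,y,z): return D0+RD@np.array([x,y,z])/1000
E
python3 - <<'E'
from h import *
np.set_printoptions(precision=1,suppress=True)
P=[(-75,-90,10),(-75,90,10),(2,-27,44),(2,27,44),(28,-27,44),(28,27,44),(62,-60,19),(62,60,19)]
for f in ('w1','w2','j2'): print(f,proj(f,np.array([dp(*q) for q in P])).ravel())
E
python3 - <<'E'
import cv2,numpy as np
a=cv2.imread('pics/w1.png')[60:110,150:420];b=cv2.imread('pics/j2.png')[40:90,125:430]
a=cv2.resize(a,(780,150),interpolation=cv2.INTER_CUBIC);b=cv2.resize(b,(780,128),interpolation=cv2.INTER_CUBIC)
cv2.imwrite('pics/cmp.png',np.vstack([a,b]))
E
```

```text
w1 [174.4  78.3 399.6  80.1 252.2 182.5 322.4 182.9 252.7 214.8 321.1 215.1
 217.2 243.2 353.8 243.7]
w2 [260.6 127.  476.8 129.2 338.  229.2 405.2 229.7 336.3 259.1 401.9 259.5
 293.7 282.  425.3 282.7]
j2 [148.3  69.6 409.   69.  238.  189.4 319.7 189.3 239.3 226.7 318.7 226.5
 201.1 257.9 357.  257.5]
```

View pics/cmp.png

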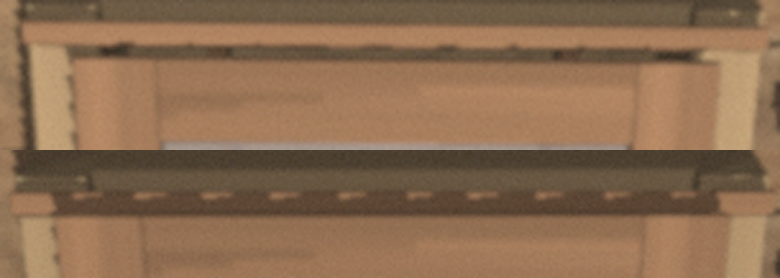

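```bash
python3 - <<'E'
import cv2,numpy as np
a=cv2.imread('pics/w5.png')[0:120];b=cv2.imread('pics/j1.png')[0:120]
c=cv2.resize(np.vstack([a[:, :280],b[:, :280]]),None,fx=2.5,fy=2.5,interpolation=cv2.INTER_CUBIC)
cv2.imwrite('pics/cmpL.png',c)
c=cv2.resize(np.vstack([a[:, 280:],b[:, 280:]]),None,fx=2.5,fy=2.5,interpolation=cv2.INTER_CUBIC)
cv2.imwrite('pics/cmpR.png',c)
E
```

```text
(no output)
```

View pics/cmpL.png

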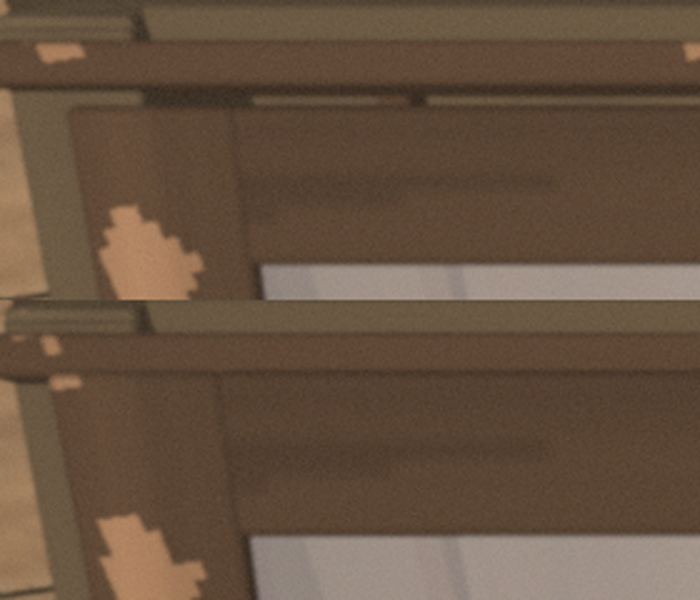

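View pics/cmpR.png

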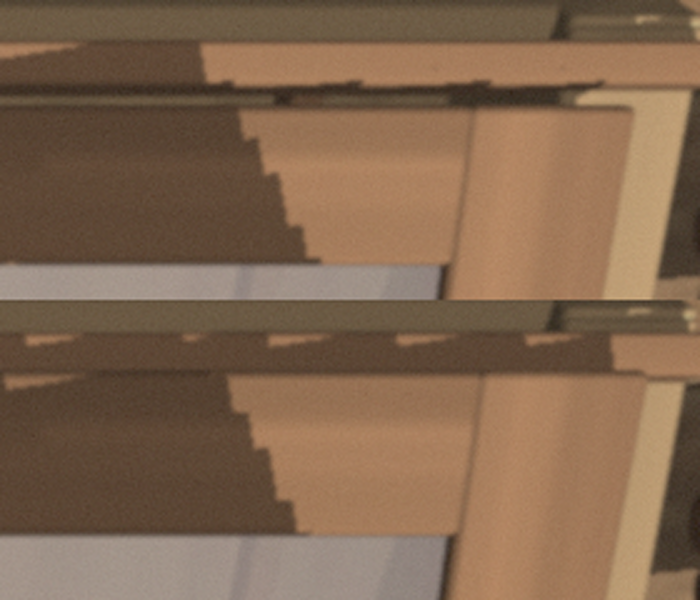

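```bash
python3 - <<'E'
from h import *
np.set_printoptions(precision=4,suppress=True)
p,R=cur(); print('tcp in door',RD.T@(p-D0)*1000)
s=plan(dp(-96,0,40),TD,6)
s=plan(dp(-96,0,10),TD,3,s)
E
```

```text
tcp in door [ 14.8001   0.4345 142.8808]
max [0.0185 0.0002 0.0172 0.1    0.1    0.1   ]
[[0.0184, -0.0001, 0.0172, 0.0, 0.0, 0.0],
[0.0184, -0.0001, 0.0172, 0.0, 0.0, 0.0],
[0.0185, -0.0002, 0.0172, 0.0, -0.1, 0.0],
[0.0184, -0.0001, 0.0171, 0.0, 0.0, -0.1],
[0.0185, -0.0001, 0.0172, 0.1, 0.0, 0.0],
[0.0184, 0.0, 0.0172, 0.0, 0.0, 0.0]]
max [0.   0.   0.01 0.   0.   0.  ]
[[0.0, 0.0, 0.01, 0.0, 0.0, 0.0],
[0.0, 0.0, 0.01, 0.0, 0.0, 0.0],
[0.0, 0.0, 0.01, 0.0, 0.0, 0.0]]
```

Emit:
{"name": "send_rows", "arguments": {
  "steps": [
    [0.0184,0,0.0172,0,0,0],
    [0.0184,0,0.0172,0,0,0],
    [0.0184,0,0.0172,0,0,0],
    [0.0184,0,0.0172,0,0,0],
    [0.0184,0,0.0172,0,0,0],
    [0.0184,0,0.0172,0,0,0],
    [0,0,0,0,0,0],
    [0,0,0,0,0,0]
  ],
  "grip": 0
}}

```text
time: 44.22
tool_pos: [0.3899, -0.2583, 0.0711]
tool_rot: [0.258, 0.076, 0.963, -0.021]
contact_force: [-0.3, 0.5, 0.5]
gripper_width: -0.002
```

```bash
python3 - <<'E'
from h import *
np.set_printoptions(precision=4,suppress=True)
p,R=cur(); print('tcp in door',RD.T@(p-D0)*1000,manip.state()['gripper_width'],manip.state()['contact_force'])
im=grab('wrist','k1')
plan(dp(-96,0,10),TD,4)
E
```

```text
tcp in door [-93.9335  -0.3258  41.3586] -0.001759840841096843 [-0.2586  0.4552  0.5015]
max [0.0007 0.0002 0.008  0.1    0.1    0.    ]
[[0.0007, 0.0002, 0.0079, 0.0, 0.0, 0.0],
[0.0007, 0.0001, 0.008, 0.0, 0.0, 0.0],
[0.0006, 0.0002, 0.0079, -0.1, 0.0, 0.0],
[0.0007, 0.0001, 0.0079, 0.0, 0.1, 0.0]]
```

View pics/k1.png

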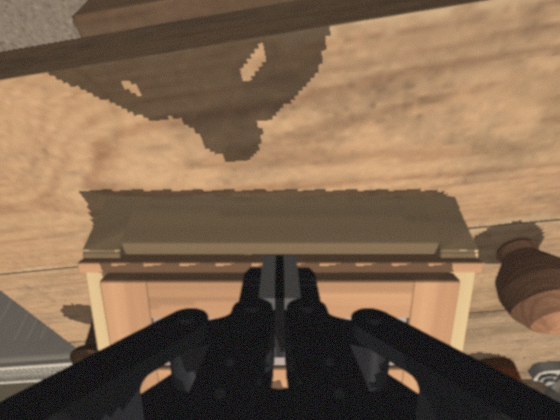

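Emit:
{"name": "send_rows", "arguments": {
  "steps": [
    [0.0007,0.0002,0.008,0,0,0],
    [0.0007,0.0001,0.008,0,0,0],
    [0.0007,0,0.008,0,0,0],
    [0.0007,0,0.007,0,0,0],
    [0,0,0,0,0,0],
    [0,0,0,0,0,0]
  ]
}}

```text
time: 45.02
tool_pos: [0.4026, -0.2596, 0.0422]
tool_rot: [0.258, 0.076, 0.963, -0.02]
contact_force: [-0.2, -0.7, 0.1]
gripper_width: 0.001
```

```bash
python3 - <<'E'
from h import *
np.set_printoptions(precision=4,suppress=True)
p,R=cur(); print('tcp in door',RD.T@(p-D0)*1000,manip.state()['gripper_width'],manip.state()['contact_force'])
im=grab('wrist','k2');sc=grab('scene','s9')
cv2.imwrite('pics/s9c.png',cv2.resize(sc[190:290,300:440],None,fx=5.7,fy=5.7,interpolation=cv2.INTER_CUBIC))
E
```

```text
tcp in door [-97.4028   0.306   10.0002] 0.001364694072914455 [-0.2054 -0.697   0.1487]
```

View pics/k2.png

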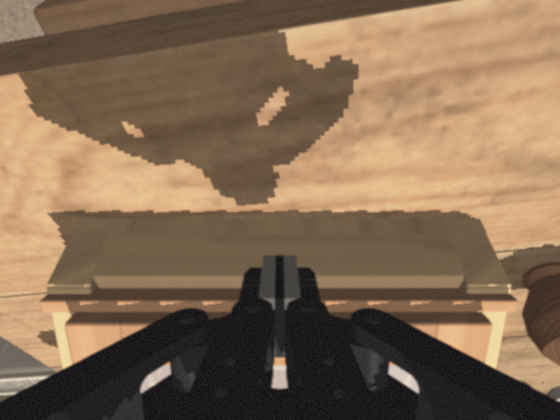

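View pics/s9c.png

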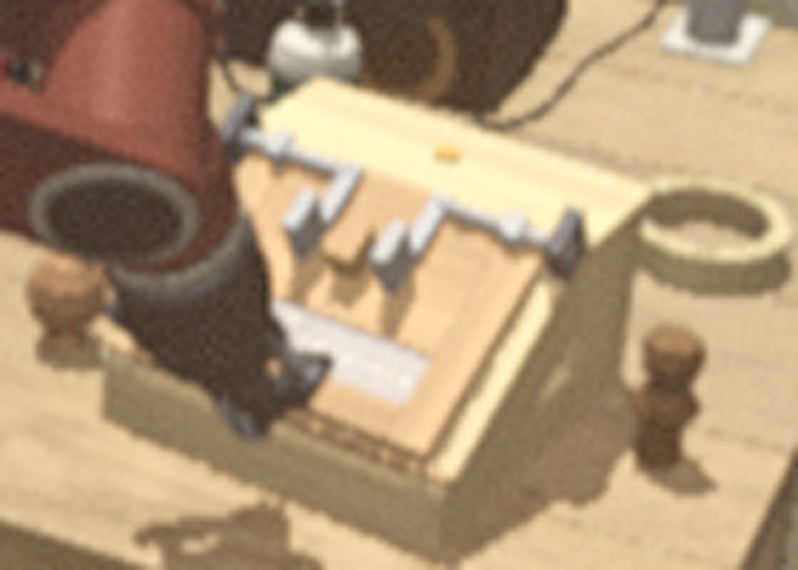

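Emit:
{"name": "send_rows", "arguments": {
  "steps": [
    [-0.002,0,0,0,0,0],
    [-0.002,0,0,0,0,0],
    [-0.002,0,0,0,0,0],
    [-0.001,0,0,0,0,0],
    [0,0,0,0,0,0]
  ]
}}

```text
time: 45.75
tool_pos: [0.4086, -0.2606, 0.0458]
tool_rot: [0.258, 0.076, 0.963, -0.02]
contact_force: [1.3, 0.4, 0.1]
gripper_width: -0.001
```

Emit:
{"name": "send_rows", "arguments": {
  "steps": [
    [-0.001,0,0,0,0,0],
    [-0.001,0,0,0,0,0],
    [0,0,0,0,0,0]
  ]
}}

```text
time: 46.12
tool_pos: [0.4098, -0.2604, 0.0461]
tool_rot: [0.257, 0.076, 0.963, -0.02]
contact_force: [-2.6, 0.9, -1.3]
gripper_width: 0.003
```

Emit:
{"name": "send_rows", "arguments": {
  "steps": [
    [-0.001,0,0,0,0,0],
    [0,0,0,0,0,0]
  ]
}}

```text
time: 46.38
tool_pos: [0.411, -0.2609, 0.0471]
tool_rot: [0.258, 0.076, 0.963, -0.02]
contact_force: [-0.9, -0.6, -2.0]
gripper_width: 0.001
```

Emit:
{"name": "send_rows", "arguments": {
  "steps": [
    [-0.001,0,0,0,0,0],
    [0,0,0,0,0,0]
  ]
}}

```text
time: 46.62
tool_pos: [0.412, -0.2612, 0.0478]
tool_rot: [0.258, 0.076, 0.963, -0.02]
contact_force: [-1.0, 0.9, -0.7]
gripper_width: -0.001
```

```bash
python3 - <<'E'
from h import *
np.set_printoptions(precision=4,suppress=True)
p,R=cur(); print('tcp in door',RD.T@(p-D0)*1000,'force in door',RD.T@manip.state()['contact_force'])
im=grab('wrist','k3')
E
```

```text
tcp in door [-86.2995   0.2825  10.0589] force in door [-1.3328  0.687  -0.0913]
```

View pics/k3.png

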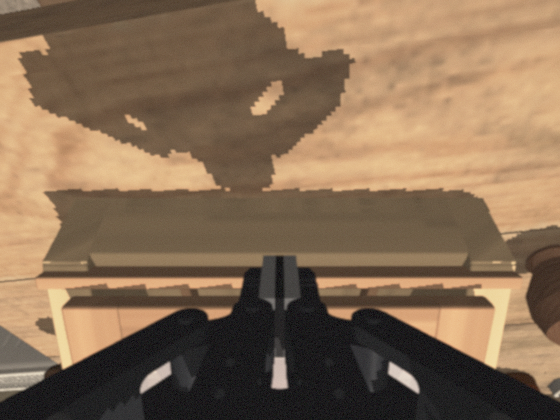

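Emit:
{"name": "send_rows", "arguments": {
  "steps": [
    [0.003,0,0,0,0,0],
    [0.006,0,-0.005,0,0,0],
    [0,0,-0.025,0,0,0],
    [-0.014,0,-0.025,0,0,0],
    [-0.018,0,-0.02,0,0,0],
    [-0.018,0,-0.018,0,0,0],
    [-0.018,0,-0.018,0,0,0],
    [-0.018,0,-0.018,0,0,0]
  ]
}}

```text
time: 47.68
tool_pos: [0.4142, -0.2616, 0.1993]
tool_rot: [0.258, 0.076, 0.963, -0.021]
contact_force: [0.8, 0.2, 0.1]
gripper_width: -0.001
```

Emit:
{"name": "send_rows", "arguments": {
  "steps": [
    [-0.015,0,0,0,0,0],
    [0,0,0,0,0,0],
    [0,0,0,0,0,0]
  ],
  "grip": 1
}}

```text
time: 48.05
tool_pos: [0.4265, -0.2629, 0.2036]
tool_rot: [0.257, 0.076, 0.963, -0.019]
contact_force: [0.3, 0.6, 0.7]
gripper_width: 0.638
```

```bash
python3 - <<'E'
from h import *
np.set_printoptions(precision=1,suppress=True)
im=grab('wrist','l1'); sc=grab('scene','s10'); p,R=cur(); print(RD.T@(p-D0)*1000,manip.state()['time'])
cv2.imwrite('pics/l1c.png',cv2.resize(im[30:330,130:440],None,fx=2,fy=2,interpolation=cv2.INTER_CUBIC))
cv2.imwrite('pics/s10c.png',cv2.resize(sc[190:290,300:440],None,fx=5.7,fy=5.7,interpolation=cv2.INTER_CUBIC))
P=[(-75,-90,10),(-75,90,10),(2,-27,44),(2,27,44),(28,-27,44),(28,27,44),(62,-60,19),(62,60,19)]
print((proj('l1',np.array([dp(*q) for q in P]))-[130,30])*2)
E
```

```text
[  4.2   0.7 137.8] 48.15
[[ 32.9 111.1]
 [558.5 110. ]
 [213.8 354.3]
 [378.7 354. ]
 [216.3 428.4]
 [376.5 428.1]
 [139.6 487.3]
 [453.9 486.6]]
```

View pics/l1c.png

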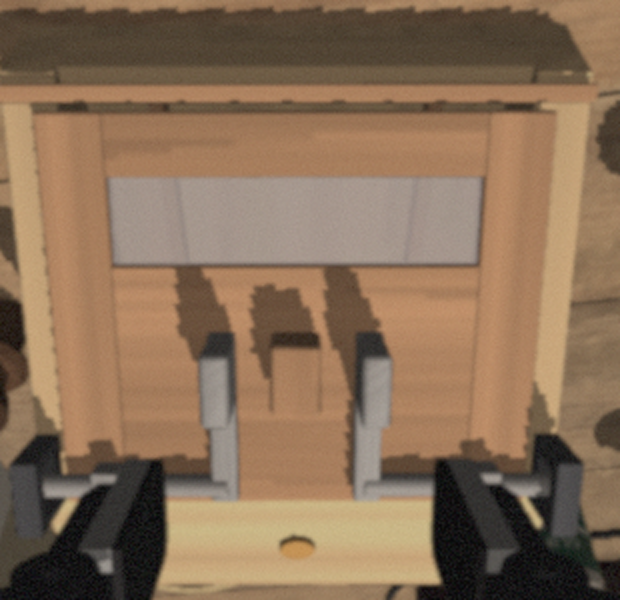

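View pics/s10c.png

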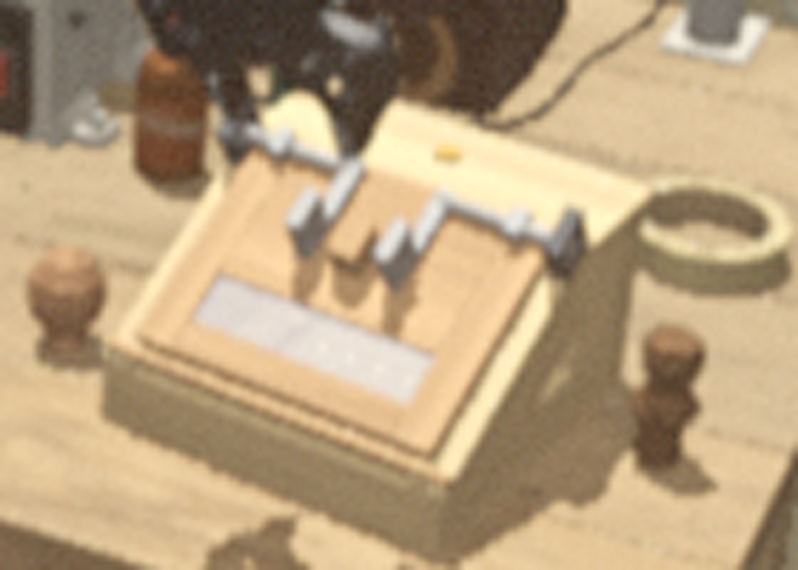

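```bash
python3 - <<'E'
import cv2,numpy as np
a=cv2.imread('pics/scene0.png');b=cv2.imread('pics/s10.png')
def z(i,x0,y0,w,h,f): return cv2.resize(i[y0:y0+h,x0:x0+w],None,fx=f,fy=f,interpolation=cv2.INTER_CUBIC)
top=np.hstack([z(a,335,200,75,50,5),z(b,335,200,75,50,5)])
l=cv2.imread('pics/l1.png');w=cv2.imread('pics/w1.png')
bot=np.hstack([z(w,160,215,250,50,1.5),z(l,130,245,250,50,1.5)])
cv2.imwrite('pics/cmp2.png',np.vstack([top,bot]))
g=cv2.absdiff(cv2.GaussianBlur(a,(0,0),1),cv2.GaussianBlur(b,(0,0),1))[190:290,300:440]
cv2.imwrite('pics/diff.png',cv2.resize(np.clip(g.astype(int)*3,0,255).astype(np.uint8),None,fx=5,fy=5))
E
```

```text
(no output)
```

View pics/cmp2.png

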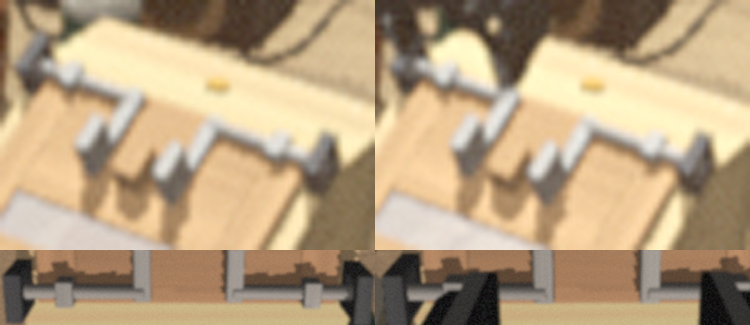

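View pics/diff.png

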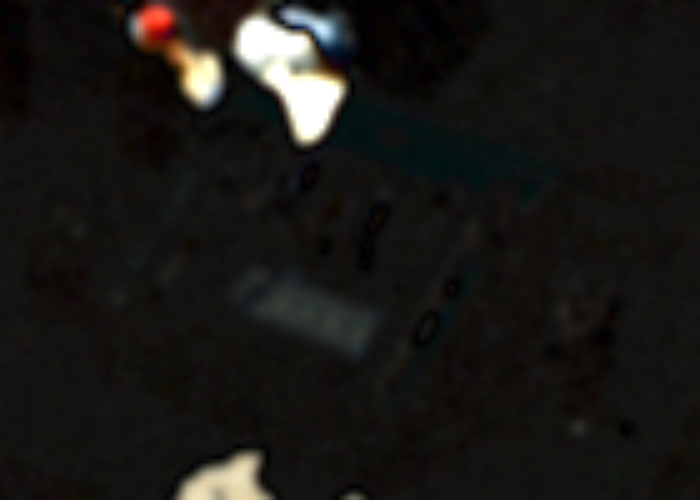

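```bash
python3 - <<'E'
from h import *
t=grab('top','t9'); a=cv2.imread('pics/top0.png')
g=cv2.absdiff(cv2.GaussianBlur(a,(0,0),1),cv2.GaussianBlur(t,(0,0),1))
v=np.vstack([t[150:270,110:420],np.clip(g[150:270,110:420].astype(int)*3,0,255).astype(np.uint8)])
cv2.imwrite('pics/fin.png',cv2.resize(v,None,fx=2.4,fy=2.4,interpolation=cv2.INTER_CUBIC)); s=manip.state(); print(s['time'],s['contact_force'])
E
```

```text
48.2 [ 0.64226031  0.08994083 -0.60236502]
```

View pics/fin.png

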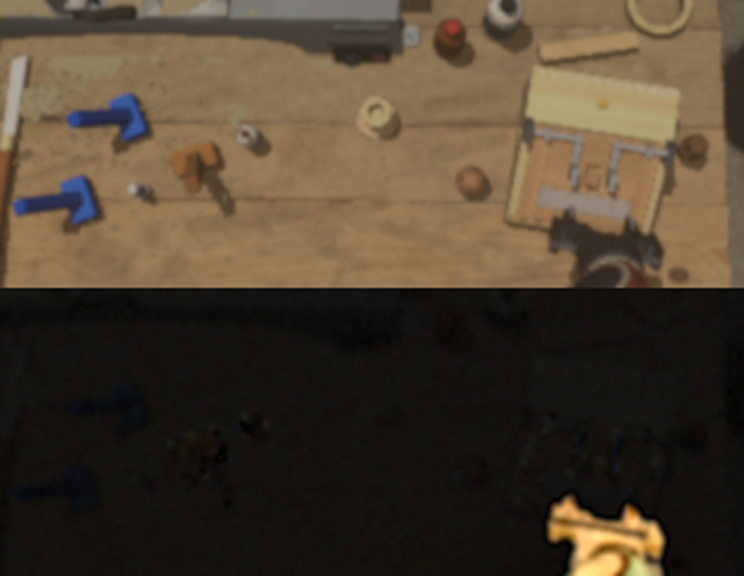

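```bash
python3 - <<'E'
import cv2,numpy as np
a=cv2.imread('pics/top0.png')[185:235,160:230];b=cv2.imread('pics/t9.png')[185:235,160:230]
cv2.imwrite('pics/gl.png',cv2.resize(np.hstack([a,b]),None,fx=5.5,fy=5.5,interpolation=cv2.INTER_CUBIC))
for x0,y0,w,h in ((42,10,25,25),(15,15,30,35)):
    t=a[y0:y0+h,x0:x0+w].astype(np.float32).mean(2);u=b[y0:y0+h,x0:x0+w].astype(np.float32).mean(2)
    print(cv2.phaseCorrelate(t,u,cv2.createHanningWindow((w,h),cv2.CV_32F)))
E
```

```text
((0.43961001353186013, 0.5220189190002493), 1.0529445854187012)
((0.22986145351394782, 0.3097841205355998), 0.9578800415551221)
```

View pics/gl.png

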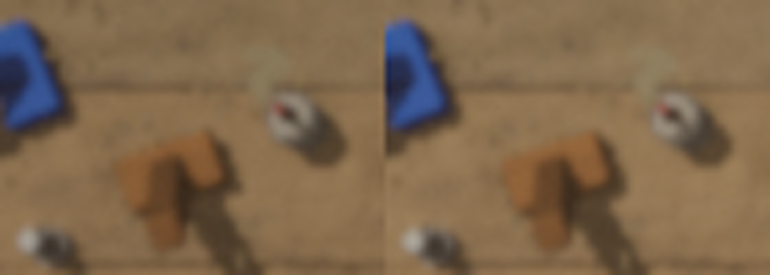

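```bash
python3 - <<'E'
import cv2,numpy as np
R={n:cv2.imread(f'pics/{n}.png') for n in ('top0','t1','t2','t9')}
def pc(n1,n2,x0,y0,w,h):
    f=lambda n:R[n][y0:y0+h,x0:x0+w].astype(np.float32).mean(2)
    return np.round(cv2.phaseCorrelate(f(n1),f(n2),cv2.createHanningWindow((w,h),cv2.CV_32F))[0],2)
for nm,b in (('glue',(202,195,25,25)),('block',(175,200,30,35)),('drive',(158,218,20,22)),('cup',(255,185,25,25)),('egg',(295,215,24,24))):
    print(nm,[pc('top0',k,*b) for k in ('t1','t2','t9')])
E
```

```text
glue [array([0.41, 0.52]), array([0.55, 0.49]), array([0.44, 0.52])]
block [array([0.12, 0.02]), array([0.65, 0.49]), array([0.23, 0.31])]
drive [array([-0.03,  0.11]), array([0.01, 0.  ]), array([-0.09,  0.02])]
cup [array([0.44, 0.48]), array([0.41, 0.57]), array([0.56, 0.43])]
egg [array([0.06, 0.07]), array([-0.03,  0.07]), array([-0.13, -0.08])]
```

```bash
python3 -c "
from plant import manip
print(manip.job_done(), manip.state()['time'])"
```

```text
the job is handed in; nothing more can be done
the job is handed in; nothing more can be done
```

The job is handed in at about 48 s. The door is back in its hinge, the roller is at the back stop and the push block is standing on the bench. No verdict was reported.

**What I did**
- I pinched the door's tabs, lifted the door off square to the slope and laid it flat on the bench, tabs up.
- Holding the brown push block, I rolled the roller to the back stop at about 32 mm/s, slower at the end, with about 13 N at contact. Only the block touched it.
- I stood the block back in its original spot and refitted the door.

**One fault, put right**
- When I released the refitted door, its lower edge was resting on the lip. The opening jaws had probably dragged it up.
- I nudged the lower edge up the slope with the shut fingertips, using only a few newtons, and it dropped in behind the lip.

**Last checks**
- **Door:** in the scene camera it matches the starting picture, apart from the view through the clear strip. Its lower edge sits within about 1–2 pixels of where a fitted door should be. The tabs are back at their free spacing, so both pins are out under the noses.
- **Roller:** the wrist camera showed it within about 1 mm of the back stop. I took that view before refitting the door and did not look again.
- **Block:** it is upright, within about 1–2 mm of where it started, and clear of the box.
- **Bystanders:** none look disturbed. The glue bottle and candle cup read about 0.5 pixel off the start, but they already did in a picture taken before the arm worked next to the glue bottle, so I take it as image noise.
- **Arm:** it was hovering clear of everything at hand-in, and the largest contact force I saw was about 24 N, while pressing the door home.

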